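# Fit the crank and wind the clamping press shut

### The arm

A 6-joint arm with a two-finger parallel gripper is mounted at the origin on a cart in front of the work surface, level with it; the furniture and walls round the work are solid. World frame = base frame: x ahead of the robot, y to its left, z up, the work surface at z = 0. Lengths are in mm, angles in rad, forces in N, time in s.
With the tool pointing down it reaches from about 350 to 875 mm from the base axis. Payload 4.2 kg.
Tool frame: the origin (TCP) lies midway between the tips of the shut fingers; the grasp point (between the pads) lies 19 mm behind it; z points along the fingers, y is the direction in which the jaws open and shut (so a half turn about z gives the same grasp; the last joint's range is limited). The gripper opens to 85 mm and grips with 20 to 120 N. Pads are 22 mm wide; open, the fingers measure 114 mm over their backs; the gripper's body (76 mm by 85 mm) begins 54 mm behind the grasp point. The pads swing forward as they close: fully open they stand 13 mm farther back than shut.
Start: joints at [-0.906, 0.385, 0.008, 0, -1.194, -0.259], TCP at [246.734, -574.214, 202.312] pointing down, gripper open.
Joint ranges: [-3.14, 3.14], [-1.21, 2.06], [-1.07, 1.41], [-3.16, 2.05], [-2.99, -0.16], [-3.1, 3.1]. Speed limits (rad/s): [2.79, 2.79, 3.14, 3.14, 3.14, 3.14].

### API

Orientations are given as a unit quaternion [x, y, z, w].
In Python, from bench import arm, eyes, nets gives the robot as it stands.
- The arm moves only by the tool jog_arm, never from a script. Its argument "rows" is a list of rows, each a list of 3 entries, a list of its own where there are three numbers: the shift along the tool's x, y, z in cm, then the turn, a rotation vector about the tool's x, y, z in degrees, then the finger opening in cm, from 0 to 8.54. In form: [[[x, y, z], [ax, ay, az], jaw], ...]. A call has 1 to 10 rows; each row shifts and turns the commanded pose from where the row before left it, along the tool's axes as they then stand; what a row does not reach is not made up. A row lasts 1/8 s, in which the tool goes at most 62.5 mm and 10.7 degrees, less where a joint would pass 70% of its speed; a pose out of reach is approached as far as the arm can. A call with a gripper value outside its range is refused whole. The fingers move at their own pace and stop on an object; the grip force is fixed at half the most. Time passes only in rows, so rows that do not move let the fingers close. It gives the time, the measured TCP pose, the force and the opening at its end, in the units of the state.
- arm.read_state(): the state, without advancing time (a new reading comes with each control period).
- eyes.get_image(name): name is "side" or "top"; returns the picture (384x512x3 uint8, red, green, blue); there is no depth.
- eyes.camera_model(name): a dict with "K" (3x3 intrinsics, pixels), "k1" (the pictures are not rectified: a ray, as slopes to the right and down, at radius r is drawn at 1 + k1 r^2 times it, then the intrinsics apply), "rvec" (rotation vector, rad) and "tvec" (3), from world to camera coordinates, as OpenCV has them. Camera axes: x right, y down, z forward; pixel columns grow to the right and rows downward; lengths in mm; the calibration is good to about 2 mm. A picture is of the moment at which its call begins. camera_model takes no time and is no camera call.
- arm.job_done(): hands the job in, once; it reports no verdict.
Trained networks look in the newest picture that a camera, given by its name, has taken for a name from the list of things; names that differ only in an ending like _2 or _b are one class to them, and where a whole thing is asked for, a point or a joint stands for the part that bears it (a point fixed in the world has none). Each returns a list of dicts, best first, with "conf" (0 to 1); they miss things now and then, are a little off and sometimes report something else, mostly with a low value. They report only what shows in the picture. A call takes as long as a camera call.
- nets.boxes_of(camera, name): "position" ([column, row] as shares, 0 to 1, of the picture: columns of its width, rows of its height, amid what is visible of it).
The state is a dict: "clock": time; "joints": joint angles; "joint_vel": joint speeds; "joint_efforts": joint torques, N m; "position": TCP position; "ee_rot": TCP orientation; "contact_force": force on the tool from outside, world axes, zero at the start; "wrist_torque": the same for the moment, N m; "gripper_width": finger opening in mm.
Only numpy, scipy, OpenCV 4.12 (cv2) and the standard library are available. Lean on these libraries where they do the work, as an engineer would, in place of code of your own. Each camera call takes 0.05 s, during which the arm holds its last target.

### The job

Put the loose crank onto the square shaft of the clamping press, right down on its collar (the square of the shaft stands at an unknown angle, so turn the crank on it by feel until it drops home). Then wind it clockwise by its wooden grip, full circles, until the screw comes up hard against its stop and the offcut is held tight between the jaws. Leave the crank fitted on the shaft, let go of it, and leave the cup, the sanding block and the turned blank where they are.

Things in the scene. Friction and masses are not known exactly. Their poses are not given: they have to be found in the camera images.
- crank_hub (a point): Centre, half-way up, of the hub of the loose steel crank (about 0.4 kg), which lies flat on the bench. The hub is an upright square block 40 x 40 x 40 mm. x points along the crank's arm to its grip, z up. The arm (24 mm wide, 12 mm thick, its underside level with the hub's) leaves the hub's +x face; the other faces are free, so the hub can be taken across its two y faces.
- crank_socket (a point): Mouth of the crank's square socket, at the centre of the hub's underside, 20 mm below the hub's centre. The socket is 22 mm wide (1 mm chamfer at the mouth) and 26 mm deep, its sides parallel to the hub's. z points up.
- crank_grip (a point): Centre of the crank's wooden grip, an upright sleeve 25 mm in diameter and 57 mm high that spins freely on its pin. It stands 80 mm from the hub's axis along the hub's x and 25 mm above the hub's centre. Its lower end is 2.5 mm above the top of the arm, its top 31.5 mm above the hub's top.
- shaft_top (a point): Centre of the top of the press's upright square shaft, 94 mm above the bench: 20 mm wide, 24 mm high. Axes are the press's: -y points along the bed to the jaws; they do not turn with the shaft, whose square may stand at any angle (not given; it repeats every 90 degrees). Turning it clockwise, seen from above, closes the jaw. Screw friction about 0.12 N m.
- collar (a point): Centre of the round collar, 44 mm across, at the foot of the shaft, 70 mm above the bench, on a drive box 66 x 60 mm. When the crank is home its underside sits here. A crank pressed on the shaft lightly (under 10 N) and turned slides round on its top until the socket drops over the square; at the wrong angle it stands on top, 24 mm higher.
- jaw (a joint): How far the moving jaw of the press has closed, in m: 10 mm for each turn of the shaft. It starts between 0.004 and 0.013; at 0.030 the screw meets its hard stop. It keeps its place when let go.
- jaw_top (a point): Centre of the top of the moving jaw (a grey block 100 x 28 x 40 mm that slides along the bed, 56 mm above the bench). It moves along the press's -y as it closes.
- pad: Steel pressure plate 92 x 6 x 32 mm on the front of the moving jaw, spring-backed (5 N per mm, 6 mm of travel); when the screw is at its stop it is pressed in about 3.5 mm and holds the offcut with about 17 N. Origin at the middle of its lower front edge; y points away from the offcut.
- offcut: Pine offcut 45 x 70 x 35 mm lying loose on the bed (15 mm above the bench) between the fixed jaw and the pad, its 70 mm along the bed; it is not to be handled. Origin at the centre of its underside; its own x axis is 0.54 rad clockwise of its 45 mm side.
- cup: Bystander: turned wooden cup, 66 mm across and 55 mm high. Origin at the centre of its underside.
- sanding_block: Bystander: hardwood sanding block 64 x 84 x 30 mm. Origin at the centre of its underside.
- blank: Bystander: rounded turned blank, 60 mm across and 50 mm high. Origin at the centre of its underside.
- under_lamp (a point): Point on the bench under the desk lamp's fixed head, an obstacle that hangs to the right of the press: about 0.2 m wide, x 0.51 to 0.72, y -0.36 to -0.17, from 0.47 m above the bench upwards. Its thin arm runs on from there, 0.58 m and more above the bench, to its foot at the back left (x 0.75, y 0.22). Pass in front of the head (x below 0.45) or low, so that wrist and forearm clear it.

How it is judged (in metres and radians):
On the way, in this order (a step that is already met when the one before it is completed fails the run):
1. the crank sits on the square shaft, down on its collar (z of crank_hub in the frame of shaft_top below 0 m and horizontal distance between crank_hub and shaft_top below 0.004 m), for 0.2 s.
2. with the crank on the shaft, the jaw has been wound more than one full turn (distance of jaw_top from where it was at the start of the episode above 0.0115 m and z of crank_hub in the frame of shaft_top below 0.004 m and horizontal distance between crank_hub and shaft_top below 0.005 m).
At the end, for the whole second after the job is handed in: The jaw is within 1.5 mm (about an eighth of a turn) of the screw's stop, the pad presses on the offcut with more than 8 N, the offcut lies flat (within 0.08 rad) and still on the bed, and the crank is left on the shaft, its underside within 4 mm of the collar and within 4 mm of the shaft's axis (all of step 1 and value of joint jaw above 0.0285 m and contact force between pad and offcut above 8 N and angle between offcut's own z axis and vertical below 0.08 rad and linear speed of offcut below 0.01 m/s); the robot touches nothing.
It fails at once if the cup, the sanding block or the turned blank is moved more than 30 mm (distance of any of cup, sanding_block, blank from where it was at the start of the episode above 0.03 m).
It also fails if it takes over 72 s, if anything falls off the work surface, if the arm or the gripper's body presses on something with over 40 N, if the wrist force passes 120 N, or if a joint passes its speed limit or range.

## Working session

There is one attempt and no reset: what is moved stays moved. The work goes in short steps, Python scripts to look and compute and a tool call to move; the robot and the scene stay as the last step left them, time stands still between calls to the robot, and variables do not carry over. Pictures are saved under pics/ and viewed, and the job is handed in when it is done.

Besides the shell and the picture viewer there is one more tool, called after "Emit:" as a command line: name --argument value ..., lists and objects as JSON in quotes. jog_arm: Moves the arm, as the interface text tells. Its arguments: {"type":"object","properties":{"rows":{"type":"array","items":{"type":"array"}}},"required":["rows"]}

```bash
ls; mkdir -p pics
cat > h.py <<'E'
import numpy as np, cv2
from bench import arm, eyes, nets
E
python3 - <<'E'
from h import *
for n in ("side","top"):
    im=eyes.get_image(n); cv2.imwrite(f"pics/{n}0.png",cv2.cvtColor(im,cv2.COLOR_RGB2BGR))
    m=eyes.camera_model(n); print(n,m)
    for t in ("crank_hub","crank_grip","shaft_top","jaw_top","offcut","cup","sanding_block","blank","crank_socket","collar"):
        r=nets.boxes_of(n,t)[:2]
        print(t,[(round(d["conf"],2),round(d["position"][0]*512,1),round(d["position"][1]*384,1)) for d in r])
print(arm.read_state())
E
```

```text
pics
side {'K': array([[459.57367219,   0.        , 244.75022228],
       [  0.        , 459.57367219, 185.02760101],
       [  0.        ,   0.        ,   1.        ]]), 'k1': -0.10301241922028359, 'rvec': array([ 2.24083787,  0.99667824, -0.39927876]), 'tvec': array([-459.79987157, -254.33625311, 1575.05812952])}
crank_hub [(0.94, 279.2, 141.8)]
crank_grip [(0.86, 276.9, 141.4)]
shaft_top [(0.98, 206.6, 201.8)]
jaw_top [(0.89, 209.5, 204.0)]
offcut [(0.61, 188.6, 213.3)]
cup [(0.63, 152.0, 248.3), (0.41, 186.8, 213.4)]
sanding_block [(0.76, 276.9, 225.2)]
blank [(0.74, 246.0, 252.6), (0.5, 275.6, 143.5)]
crank_socket [(0.69, 282.1, 141.8)]
collar [(0.84, 208.2, 206.9)]
top {'K': array([[409.98724207,   0.        , 256.92856454],
       [  0.        , 409.98724207, 197.76443935],
       [  0.        ,   0.        ,   1.        ]]), 'k1': -0.004912349425392719, 'rvec': array([ 2.14999026, -2.21131812,  0.06833832]), 'tvec': array([  84.99214119,  613.07538326, 1289.42884168])}
crank_hub [(0.94, 188.4, 229.0)]
crank_grip [(0.9, 187.3, 225.6)]
shaft_top [(0.72, 285.6, 211.1)]
jaw_top [
[... 189 characters left out ...]

{'clock': 1.1, 'joints': array([-9.06396874e-01,  3.84725971e-01,  7.89074344e-03, -2.07357800e-05,
       -1.19402120e+00, -2.58625565e-01]), 'joint_vel': array([-0.00158664,  0.00142845,  0.00174231, -0.00045901, -0.00030796,
       -0.00082052]), 'joint_efforts': array([-1.32199682e-03, -3.92099476e+01,  1.88620359e+01,  4.19073075e+00,
       -3.14584504e-04, -1.24959908e-05]), 'position': array([ 246.73364233, -574.20001484,  202.28967369]), 'ee_rot': array([-2.01494159e-01,  9.79489716e-01,  3.11991870e-05, -4.74944515e-06]), 'contact_force': array([0.16406762, 0.40739231, 0.72493358]), 'wrist_torque': array([-0.02344462,  0.00506447,  0.02467757]), 'gripper_width': 85.04797436763145}
```

Run:
```python
import cv2
a=cv2.imread("pics/top0.png");b=cv2.imread("pics/side0.png")
cv2.imwrite("pics/top0c.png",cv2.resize(a[120:270,150:380],None,fx=3.4,fy=3.4,interpolation=cv2.INTER_CUBIC))
cv2.imwrite("pics/side0c.png",cv2.resize(b[110:290,110:330],None,fx=3.3,fy=3.3,interpolation=cv2.INTER_CUBIC))
```

```text
(no output)
```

View pics/top0.png

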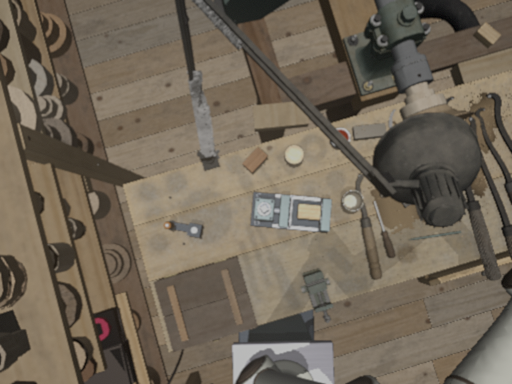

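View pics/top0c.png

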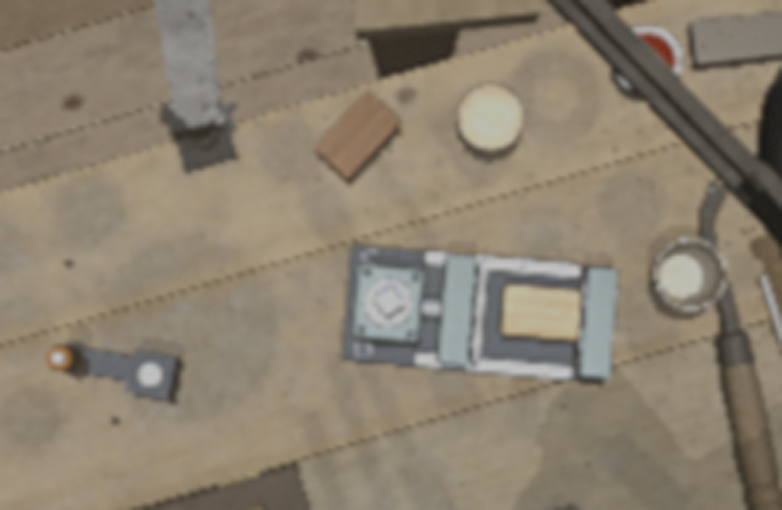

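View pics/side0c.png

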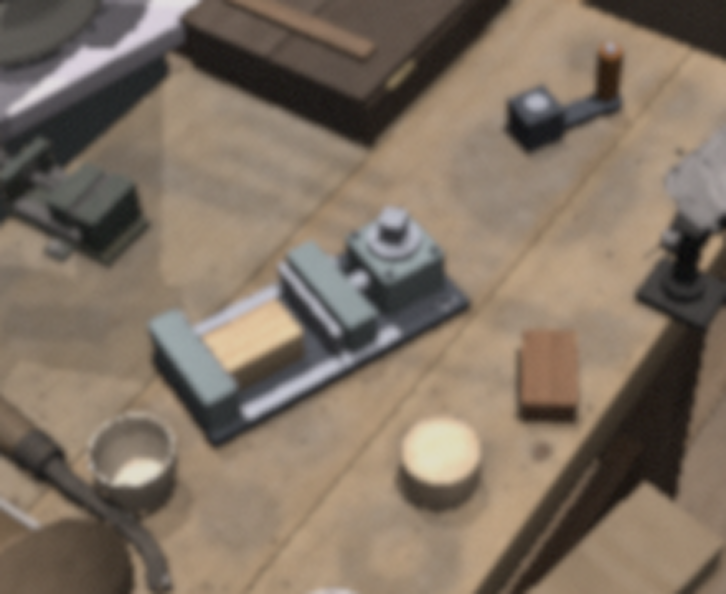

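```bash
cat >> h.py <<'E'
from scipy.optimize import least_squares
import json
def proj(n,P):
    m=eyes.camera_model(n); R=cv2.Rodrigues(m["rvec"])[0]
    c=np.atleast_2d(P)@R.T+m["tvec"]; s=c[:,:2]/c[:,2:]
    s=s*(1+m["k1"]*(s**2).sum(1,keepdims=True))
    return s@m["K"][:2,:2].T+m["K"][:2,2]
def ray_at_z(n,uv,z):
    f=lambda p: (proj(n,[p[0],p[1],z])[0]-uv)
    return least_squares(f,[500,0]).x
def tri(us,ut):
    r=least_squares(lambda p: np.r_[proj("side",p)[0]-us,proj("top",p)[0]-ut],[500,0,50]); return r.x,r.fun
E
python3 - <<'E'
from h import *
P={"hubtop":((272.7,140.6),(194.1,230.3),40),"griptop":((294.8,124.2),(167.6,224.4),71.5),"shaft":((229.1,174.5),(264.1,208.2),94)}
for k,(s,t,z) in P.items():
    print(k,tri(s,t),ray_at_z("side",s,z),ray_at_z("top",t,z))
E
```

```text
hubtop (array([517.82878238, 267.76757547,  46.00966376]), array([-0.35377904,  0.04633725, -0.29033229, -0.22385179])) [513.84918479 273.3684671 ] [517.08470625 267.84877816]
griptop (array([537.52244358, 341.93984093,  80.97232156]), array([-0.06692451,  0.01036319, -0.05263884, -0.04261024])) [530.36678925 350.51421582] [537.50840857 343.93470831]
shaft (array([577.7034972 ,  46.70371714, 102.13961938]), array([-0.08222071,  0.00727738, -0.07577589, -0.05324115])) [571.81157349  51.58087451] [577.90840732  46.40754048]
```

```bash
cat >> h.py <<'E'
def seg(a,b,n=25):
    t=np.linspace(0,1,n)[:,None]; return np.array(a)*(1-t)+np.array(b)*t
def rot(p,x,y,yaw):
    c,s=np.cos(yaw),np.sin(yaw); p=np.array(p); return np.c_[x+c*p[:,0]-s*p[:,1],y+s*p[:,0]+c*p[:,1],p[:,2]]
def circ(cx,cy,z,r,n=60):
    t=np.linspace(0,2*np.pi,n); return np.c_[cx+r*np.cos(t),cy+r*np.sin(t),z+0*t]
def crank_pts(x,y,yaw,z0=0):
    L=[]
    q=[(-20,-20),(20,-20),(20,20),(-20,20)]
    for i in range(4): L.append(seg((*q[i],40),(*q[(i+1)%4],40)))
    L+= [seg((20,s*12,12),(70,s*12,12)) for s in(-1,1)]
    L.append(circ(80,0,71.5,12.5))
    P=np.vstack(L)+[0,0,z0]
    return rot(P,x,y,yaw)
def press_pts(x,y,yaw,sh=0.7):
    L=[circ(0,0,70,22)]
    P=rot(np.vstack(L),x,y,yaw)
    q=[(10,10),(-10,10),(-10,-10),(10,-10)]
    S=np.vstack([seg((*q[i],94),(*q[(i+1)%4],94)) for i in range(4)])
    return np.vstack([P,rot(S,x,y,sh)])
def gradmap(n,f,sig=1.0):
    im=cv2.imread(f).astype(np.float32)
    g=0
    for c in range(3):
        b=cv2.GaussianBlur(im[...,c],(0,0),sig); gx=cv2.Sobel(b,cv2.CV_32F,1,0);gy=cv2.Sobel(b,cv2.CV_32F,0,1); g=np.maximum(g,np.hypot(gx,gy))
    return g
def samp(g,uv): return cv2.remap(g,uv[:,:1].astype(np.float32),uv[:,1:].astype(np.float32),cv2.INTER_LINEAR).ravel()
def overlay(n,f,out,sets,roi,k):
    im=cv2.imread(f); x0,y0,x1,y1=roi
    c=cv2.resize(im[y0:y1,x0:x1],None,fx=k,fy=k,interpolation=cv2.INTER_CUBIC)
    for P,col in sets:
        for u,v in proj(n,P): 
            cv2.circle(c,(int((u-x0+.5)*k),int((v-y0+.5)*k)),1,col,-1)
    cv2.imwrite(out,c)
E
python3 - <<'E'
from h import *
from scipy.optimize import minimize
for n in("top","side"):
    g=gradmap(n,f"pics/{n}0.png")
    best=None
    x0=(516,268,1.32) if n=="top" else (512,274,1.32)
    sets=[]
    for nm,fn,s0 in(("crank",crank_pts,[x0[0],x0[1],1.32]),("press",lambda x,y,sh:press_pts(x,y,0,sh),[577,47,.75] if n=="top" else [571,52,.75])):
        best=(1e9,)
        for dx in(-4,-2,0,2,4):
          for dy in(-4,-2,0,2,4):
            for da in(-.3,-.1,0,.1,.3):
              f=lambda p:-samp(g,proj(n,fn(p[0],p[1],p[2]/20))).mean()
              v0=[s0[0]+dx,s0[1]+dy,(s0[2]+da)*20]
              v=f(v0)
              if v<best[0]: best=(v,v0)
        r=minimize(f,best[1],method="Nelder-Mead",options=dict(initial_simplex=np.array([best[1]]*4)+np.vstack([np.zeros(3),np.eye(3)*1.5])))
        p=r.x; print(n,nm,p[0],p[1],p[2]/20,r.fun)
        sets.append((fn(p[0],p[1],p[2]/20),(0,0,255)))
    roi=(155,190,305,250) if n=="top" else (205,115,315,215)
    overlay(n,f"pics/{n}0.png",f"pics/{n}_ov.png",sets,roi,5.3)
E
```

```text
top crank 512.917170035091 259.34871976217744 1.2841457910857608 -111.4310073852539
top press 599.7292387493205 5.409130134396239 1.1799382818848643 -104.8766098022461
side crank 514.646511606628 269.8132980801198 1.199693961429378 -130.08018493652344
side press 572.0810091196804 47.692899138769675 0.2669493731737944 -121.30656433105469
```

View pics/top_ov.png

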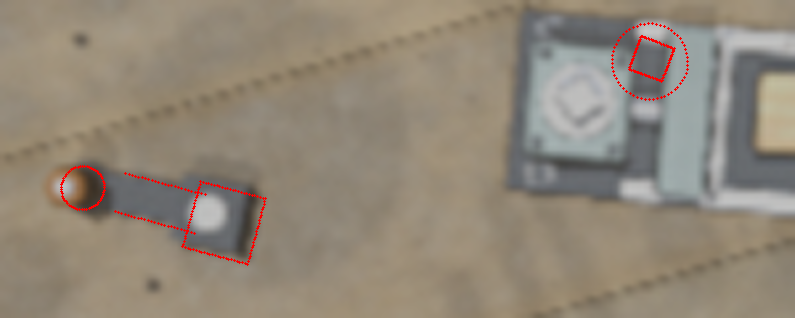

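View pics/side_ov.png

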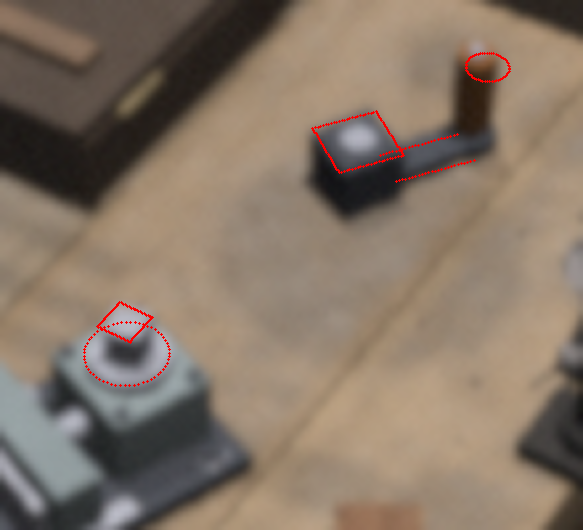

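Run:
```python
import cv2
def z(n,roi,out,k):
    im=cv2.imread(f"pics/{n}0.png");x0,y0,x1,y1=roi
    c=cv2.resize(im[y0:y1,x0:x1],None,fx=k,fy=k,interpolation=cv2.INTER_CUBIC)
    for i in range(x0,x1,5): cv2.line(c,(int((i-x0+.5)*k),0),(int((i-x0+.5)*k),6 if i%10 else 14),(0,0,255),1); 
    for j in range(y0,y1,5): cv2.line(c,(0,int((j-y0+.5)*k)),(6 if j%10 else 14,int((j-y0+.5)*k)),(0,0,255),1)
    cv2.imwrite(out,c)
z("top",(160,210,210,245),"pics/z1.png",15)
z("top",(250,190,285,225),"pics/z2.png",16)
z("side",(260,118,305,158),"pics/z3.png",15)
z("side",(210,168,250,208),"pics/z4.png",15)
```

```text
(no output)
```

View pics/z1.png

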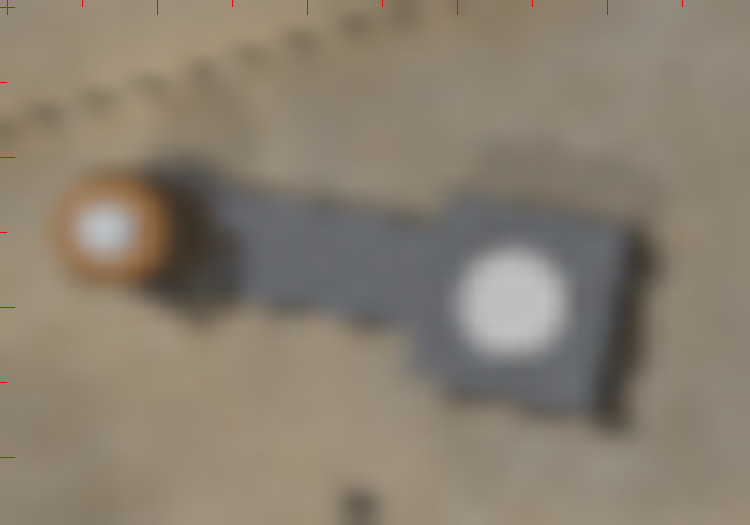

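View pics/z2.png

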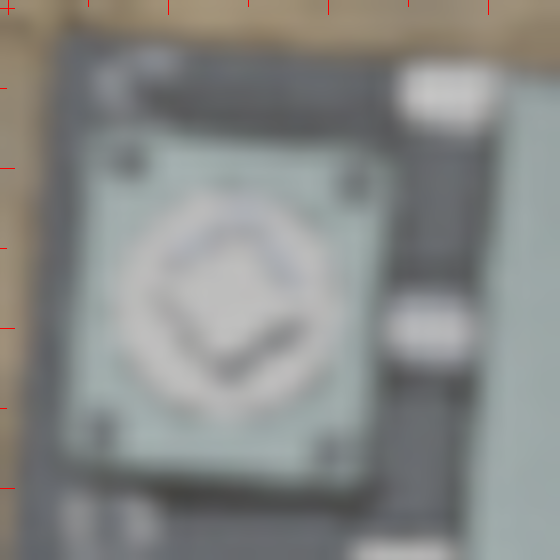

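View pics/z3.png

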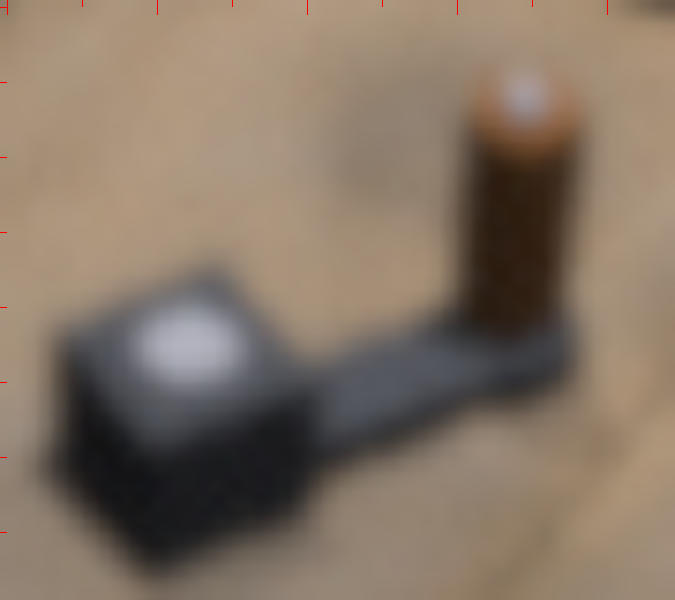

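View pics/z4.png

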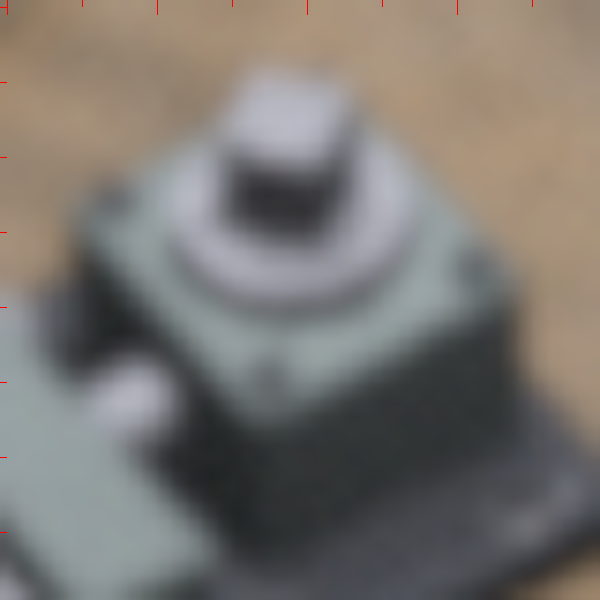

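Run:
```python
from h import *
P={"hubtop":((272.17,140.63),(193.57,229.57),40),"griptop":((294.5,124.03),(166.63,224.77),71.5),"shaft":((228.6,175.5),(263.9,208.1),94),"collar":((228.77,181.2),(263.75,208.6),70)}
for k,(s,t,z) in P.items():
    a,b=ray_at_z("side",s,z),ray_at_z("top",t,z)
    print(k,tri(s,t)[0].round(1),a.round(1),b.round(1))
def fit(sd):
  pass
for n in("side","top"):
    m=eyes.camera_model(n);R=cv2.Rodrigues(m["rvec"])[0];print(n,-R.T@m["tvec"])
# hub corners top view
for c in((447,188),(630,232),(598,410),(412,372)):
    print(ray_at_z("top",(160+c[0]/15-.5,210+c[1]/15-.5),40).round(1))
for c in((222,375),(305,325),(160,293),(235,222)):
    print("sh",ray_at_z("top",(250+c[0]/16-.5,190+c[1]/16-.5),94).round(1))
for c in((65,460),(370,490),(390,160),(85,140)):
    print("box",ray_at_z("top",(250+c[0]/16-.5,190+c[1]/16-.5),62).round(1))
for k in("griptop","hubtop"): pass
```

```text
hubtop [518.8 267.5  47.1] [512.8 272.1] [519.4 269.5]
griptop [535.7 344.4  79.3] [529.2 350.4] [536.5 346.9]
shaft [577.4  46.3  98.5] [573.7  48.2] [578.2  47. ]
collar [576.8  46.4  75.2] [572.5  48.5] [577.8  47.3]
side [1240.63393624 -470.31909605  998.26767304]
top [ 521.54802239   57.61094621 1330.55644999]
[543.4 282.5]
[533.2 244.3]
[496.2 251.6]
[505.2 290.5]
sh [563.7  49. ]
sh [572.7  33.1]
sh [579.5  60.3]
sh [592.5  45.7]
box [549.2  79.6]
box [541.8  20.9]
box [605.5  15. ]
box [611.1  74. ]
```

Emit:
jog_arm --rows '[[[-3.4,3.8,0],[0,0,0],8.5],[[-3.4,3.8,0],[0,0,0],8.5],[[-3.4,3.8,0],[0,0,0],8.5],[[-3.4,3.8,0],[0,0,0],8.5],[[-3.4,3.8,0],[0,0,0],8.5],[[-3.4,4.4,0],[0,0,0],8.5],[[-3.4,4.4,0],[0,0,0],8.5],[[-3.4,4.4,0],[0,0,0],8.5],[[-3.4,4.4,0],[0,0,0],8.5],[[-3.4,4.4,0],[0,0,0],8.5]]'

```text
clock: 2.35
position: [397.6, -61.5, 202.9]
ee_rot: [-0.202, 0.979, -0.0, 0.001]
contact_force: [1.0, -0.4, -0.0]
gripper_width: 85.1
```

```bash
cat >> h.py <<'E'
from scipy.spatial.transform import Rotation as Ro
def state():
    s=arm.read_state(); R=Ro.from_quat(s["ee_rot"]).as_matrix()
    yaw=np.degrees(np.arctan2(R[1,1],R[0,1])); return s,R,yaw
def plan(target,yaw_t,n,cur=None):
    """constant world step per row with turn per row; cur=(pos,yawdeg) commanded"""
    s,R,yaw=state(); p=s["position"] if cur is None else np.array(cur[0]); y=yaw if cur is None else cur[1]
    d=(np.array(target)-p)/n; dy=((yaw_t-y+180)%360-180)/n
    for i in range(n):
        a=np.radians(y); Y=np.array([np.cos(a),np.sin(a),0]); Z=np.array([0,0,-1]); X=np.cross(Y,Z)
        print([[round(float(d@v)/10,2) for v in(X,Y,Z)],[0,0,round(-dy,1)]]); y+=dy
E
python3 - <<'E'
from h import *
s,R,yaw=state(); print(s["position"],yaw,R.round(3).tolist(),s["joints"])
plan([516,270,130],167.5,9)
E
```

```text
[397.56111219 -61.49661879 202.86645575] 113.2663888662852 [[-0.919, -0.395, 0.002], [-0.395, 0.919, 0.0], [-0.002, -0.0, -1.0]] [ 2.55206492e-01 -8.67486310e-03 -4.91797032e-01  2.32549503e-04
 -1.08608662e+00 -1.42003558e+00]
[[-2.66, 2.86, 0.81], [0, 0, np.float64(-6.0)]]
[[-2.95, 2.57, 0.81], [0, 0, np.float64(-6.0)]]
[[-3.2, 2.24, 0.81], [0, 0, np.float64(-6.0)]]
[[-3.42, 1.9, 0.81], [0, 0, np.float64(-6.0)]]
[[-3.6, 1.53, 0.81], [0, 0, np.float64(-6.0)]]
[[-3.74, 1.14, 0.81], [0, 0, np.float64(-6.0)]]
[[-3.84, 0.74, 0.81], [0, 0, np.float64(-6.0)]]
[[-3.9, 0.33, 0.81], [0, 0, np.float64(-6.0)]]
[[-3.91, -0.08, 0.81], [0, 0, np.float64(-6.0)]]
```

Emit:
jog_arm --rows '[[[-2.66,2.86,0.8],[0,0,-6],8.5],[[-2.95,2.57,0.8],[0,0,-6],8.5],[[-3.2,2.24,0.8],[0,0,-6],8.5],[[-3.42,1.9,0.8],[0,0,-6],8.5],[[-3.6,1.53,0.8],[0,0,-6],8.5],[[-3.74,1.14,0.8],[0,0,-6],8.5],[[-3.84,0.74,0.8],[0,0,-6],8.5],[[-3.9,0.33,0.8],[0,0,-6],8.5],[[-3.91,-0.1,0.8],[0,0,-6],8.5]]'

```text
clock: 3.48
position: [517.0, 269.1, 130.2]
ee_rot: [-0.626, 0.78, -0.0, 0.0]
contact_force: [0.1, 0.7, 0.3]
gripper_width: 85.2
```

Run:
```python
from h import *
s,R,yaw=state(); print(s["position"],yaw,s["joints"],s["contact_force"])
for n in("side","top"):
    im=eyes.get_image(n); cv2.imwrite(f"pics/{n}1.png",cv2.cvtColor(im,cv2.COLOR_RGB2BGR))
    p=proj(n,s["position"])[0]; print(n,p)
    x,y=p.astype(int)-[30,25]
    overlay(n,f"pics/{n}1.png",f"pics/{n}1c.png",[(np.array([s["position"]]),(0,0,255))],(x-10,y-10,x+70,y+50),10)
plan([516,270,8],167.5,3)
```

```text
[516.98926011 269.14425956 130.17542572] 167.4595234707303 [ 7.57776297e-01  3.74256957e-01 -2.01163571e-01  1.22357981e-04
 -9.95050377e-01 -9.76715477e-01] [0.13983955 0.70530448 0.30862955]
side [273.32261322 118.98876074]
top [188.64544783 230.5908636 ]
[[0.03, 0.04, 4.03], [0, 0, np.float64(-0.0)]]
[[0.03, 0.04, 4.03], [0, 0, np.float64(-0.0)]]
[[0.03, 0.04, 4.03], [0, 0, np.float64(-0.0)]]
```

View pics/top1c.png

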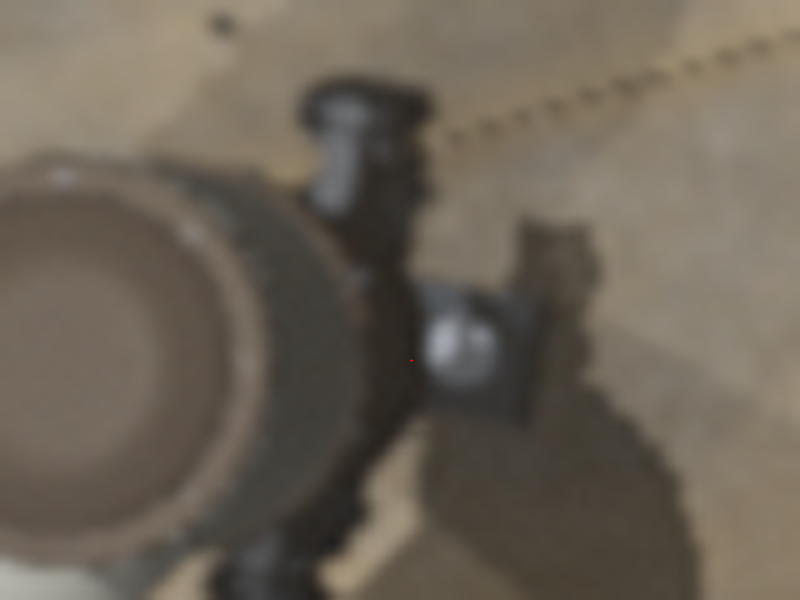

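View pics/side1c.png

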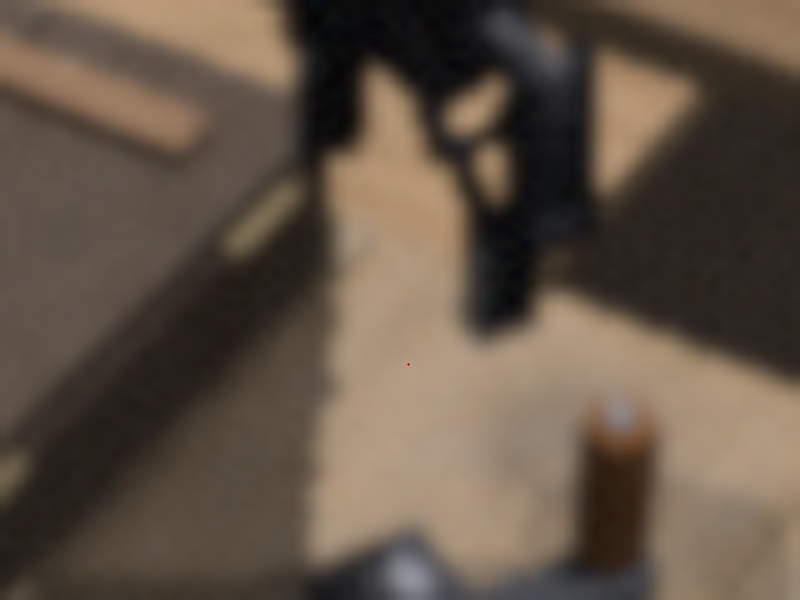

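Emit:
jog_arm --rows '[[[0,0,4.2],[0,0,0],8.5],[[0,0,4.2],[0,0,0],8.5],[[0,0,3.0],[0,0,0],8.5],[[0,0,1.2],[0,0,0],8.5],[[0,0,0],[0,0,0],6.0],[[0,0,0],[0,0,0],5.0]]'

```text
clock: 4.32
position: [517.5, 268.5, 5.8]
ee_rot: [-0.624, 0.781, -0.0, 0.001]
contact_force: [0.8, 0.6, -0.2]
gripper_width: 51.3
```

Emit:
jog_arm --rows '[[[0,0,0],[0,0,0],4.5],[[0,0,0],[0,0,0],4.2],[[0,0,0],[0,0,0],3.9],[[0,0,0],[0,0,0],3.0],[[0,0,0],[0,0,0],3.0]]'

```text
clock: 4.95
position: [516.9, 268.1, 5.5]
ee_rot: [-0.624, 0.781, -0.0, 0.001]
contact_force: [-2.4, 0.3, 6.7]
gripper_width: 37.8
```

Run:
```python
from h import *
s,R,yaw=state(); print(s["position"],yaw,s["contact_force"],s["wrist_torque"],s["gripper_width"])
for n in("side","top"):
    im=eyes.get_image(n); cv2.imwrite(f"pics/{n}2.png",cv2.cvtColor(im,cv2.COLOR_RGB2BGR))
    roi=(155,195,225,245) if n=="top" else (250,105,320,165)
    a=np.radians(yaw-90); p=s["position"].copy(); 
    g=np.array([p[0]+80*np.cos(a),p[1]+80*np.sin(a),71.5]); print(n,proj(n,g))
    overlay(n,f"pics/{n}2.png",f"pics/{n}2c.png",[(np.array([g]),(0,255,0)),(circ(g[0],g[1],71.5,12.5),(0,0,255))],roi,10)
```

```text
[516.87725584 268.10566125   5.52097933] 167.28789981604754 [-2.4267311   0.30881539  6.69329264] [-0.07117512  0.59198841  0.0560957 ] 37.83526472756178
side [[294.77494641 125.48104897]]
top [[166.89450644 225.40710559]]
```

View pics/top2c.png

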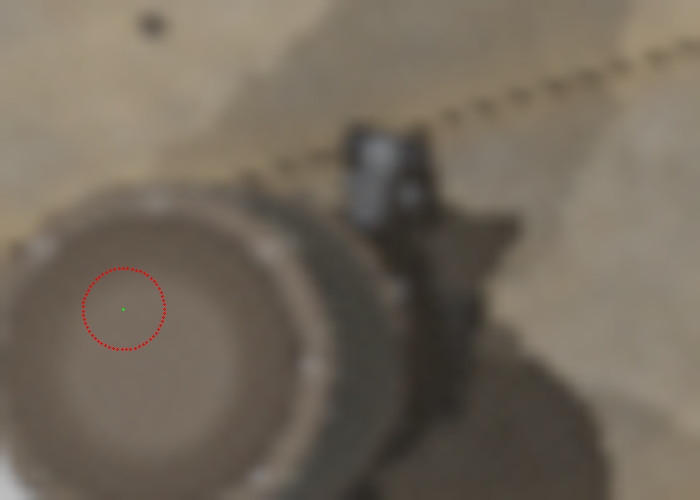

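View pics/side2c.png

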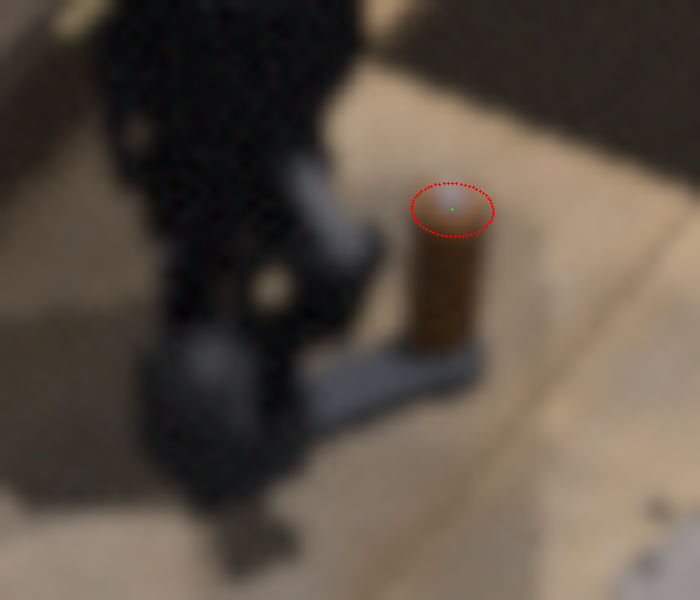

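Run:
```python
from h import *
plan([576.5,45.5,130],213,8,([516.9,268.1,130],167.3))
```

```text
[[2.55, -1.34, 0.0], [0, 0, -5.7]]
[[2.67, -1.08, 0.0], [0, 0, -5.7]]
[[2.77, -0.81, 0.0], [0, 0, -5.7]]
[[2.83, -0.53, 0.0], [0, 0, -5.7]]
[[2.87, -0.24, 0.0], [0, 0, -5.7]]
[[2.88, 0.04, 0.0], [0, 0, -5.7]]
[[2.86, 0.33, 0.0], [0, 0, -5.7]]
[[2.81, 0.61, 0.0], [0, 0, -5.7]]
```

Emit:
jog_arm --rows '[[[0,0,-0.5],[0,0,0],3.0],[[0,0,-3.0],[0,0,0],3.0],[[0,0,-4.5],[0,0,0],3.0],[[0,0,-4.5],[0,0,0],3.0]]'

```text
clock: 5.55
position: [515.6, 267.1, 129.4]
ee_rot: [-0.624, 0.781, 0.0, -0.002]
contact_force: [0.2, 0.2, -2.8]
gripper_width: 37.6
```

Emit:
jog_arm --rows '[[[2.55,-1.34,0],[0,0,-5.7],3.0],[[2.67,-1.08,0],[0,0,-5.7],3.0],[[2.77,-0.81,0],[0,0,-5.7],3.0],[[2.83,-0.53,0],[0,0,-5.7],3.0],[[2.87,-0.24,0],[0,0,-5.7],3.0],[[2.88,0.04,0],[0,0,-5.7],3.0],[[2.86,0.33,0],[0,0,-5.7],3.0],[[2.81,0.61,0],[0,0,-5.7],3.0],[[0,0,0],[0,0,0],3.0]]'

```text
clock: 6.68
position: [575.2, 43.4, 128.2]
ee_rot: [0.877, -0.48, -0.001, 0.001]
contact_force: [-0.7, 0.1, -3.3]
gripper_width: 37.4
```

```bash
cat > look.py <<'E'
from h import *
import sys
tag=sys.argv[1]
s,R,yaw=state(); print(s["position"],yaw,R[:,2],s["contact_force"],s["wrist_torque"],s["gripper_width"])
for n in sys.argv[2:]:
    im=eyes.get_image(n); cv2.imwrite(f"pics/{n}{tag}.png",cv2.cvtColor(im,cv2.COLOR_RGB2BGR))
    a=np.radians(yaw-90); p=s["position"].copy(); 
    g=np.array([p[0]+80*np.cos(a),p[1]+80*np.sin(a),p[2]-5.5+71.5]); c=proj(n,g)[0]; print(n,c)
    x,y=(c-[35,30]).astype(int)
    overlay(n,f"pics/{n}{tag}.png",f"pics/{n}{tag}c.png",[(np.array([g]),(0,255,0)),(circ(*g,12.5),(0,0,255))],(x,y,x+70,y+55),10); print("roi",x,y)
E
python3 look.py 3 top side
```

```text
[575.21194876  43.37949873 128.2195039 ] -147.3389092316154 [-2.39451348e-03 -4.21468438e-04 -9.99997044e-01] [-0.67285887  0.08285469 -3.30787703] [ 0.01107908 -0.08084721 -0.01723357] 37.41690916948987
top [241.62491406 223.75376551]
roi 206 193
side [234.89133492 129.35104339]
roi 199 99
```

View pics/top3c.png

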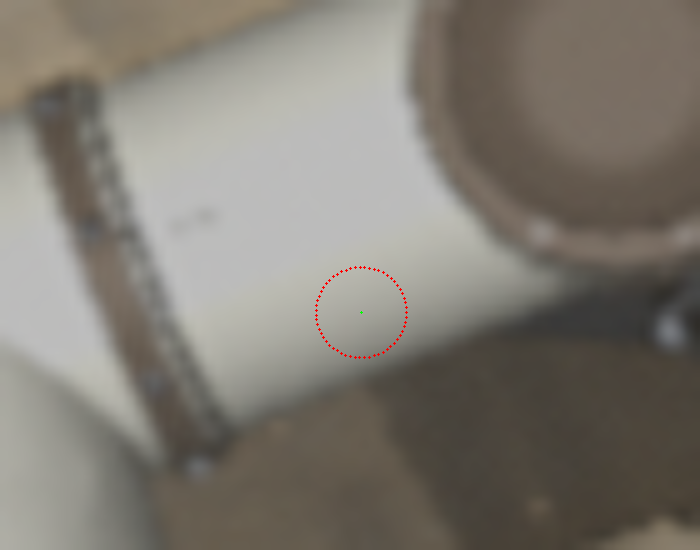

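View pics/side3c.png

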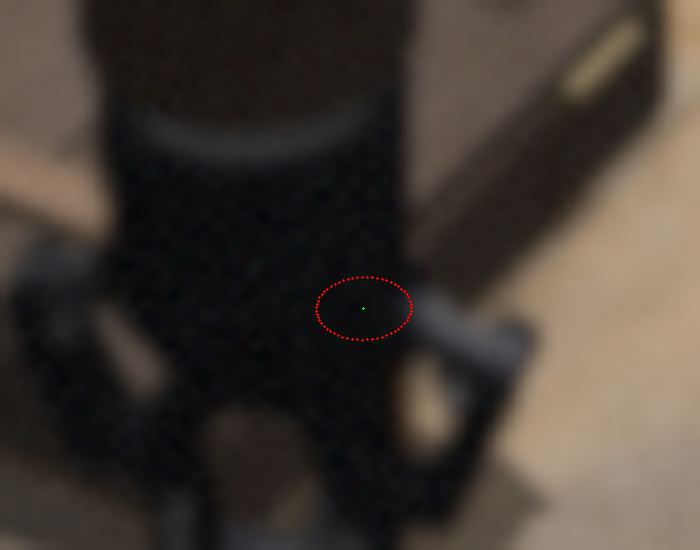

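Emit:
jog_arm --rows '[[[0,0,0],[0,0,10],3.0],[[0,0,0],[0,0,10],3.0],[[0,0,0],[0,0,10],3.0],[[0,0,0],[0,0,10],3.0],[[0,0,0],[0,0,5],3.0],[[0,0,0],[0,0,0],3.0]]'

```text
clock: 7.52
position: [575.4, 46.0, 129.0]
ee_rot: [-0.629, 0.777, 0.0, -0.0]
contact_force: [-0.2, -0.1, -2.8]
gripper_width: 37.2
```

```bash
python3 look.py 4 side top
```

```text
[575.38254147  46.03095137 128.99696087] 167.9519170413738 [-9.04451249e-04  1.67661077e-06 -9.99999591e-01] [-0.19320895 -0.05247796 -2.75897354] [-0.03964663 -0.02473496 -0.01573237] 37.21948702810193
side [254.06718164 138.10494342]
roi 219 108
top [236.19520665 202.22571986]
roi 201 172
```

Emit:
jog_arm --rows '[[[0,0,0],[0,0,10],3.0],[[0,0,0],[0,0,10],3.0],[[0,0,0],[0,0,10],3.0],[[0,0,0],[0,0,10],3.0],[[0,0,0],[0,0,5],3.0],[[0,0,0],[0,0,0],3.0]]'

```text
clock: 8.38
position: [575.7, 45.4, 129.2]
ee_rot: [-0.284, 0.959, 0.0, -0.0]
contact_force: [-0.3, 0.3, -2.7]
gripper_width: 37.3
```

```bash
python3 look.py 5 side top
```

```text
[575.67826131  45.39041275 129.1808443 ] 122.95842062829142 [-4.29432764e-04  2.19726520e-05 -9.99999908e-01] [-0.34820626  0.30959733 -2.68475462] [-0.0737115   0.06409945 -0.01405049] 37.335131804517545
side [257.36417612 154.69519619]
roi 222 124
top [248.44076286 183.68156804]
roi 213 153
```

View pics/side4c.png

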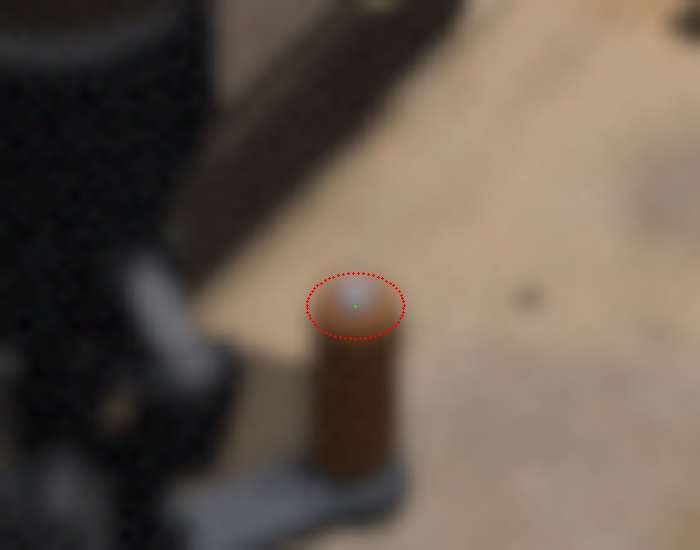

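View pics/side5c.png

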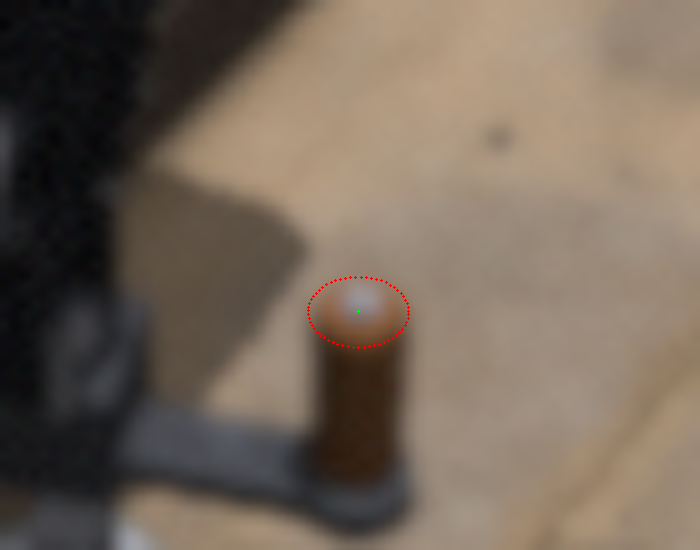

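View pics/top5c.png

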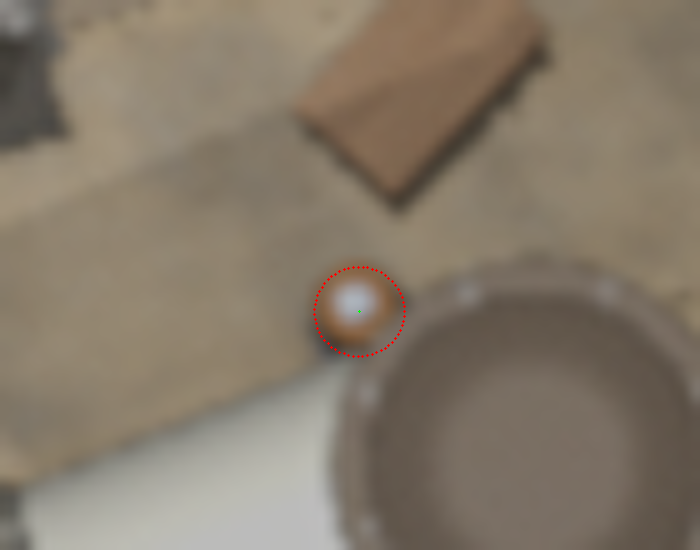

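View pics/top4c.png

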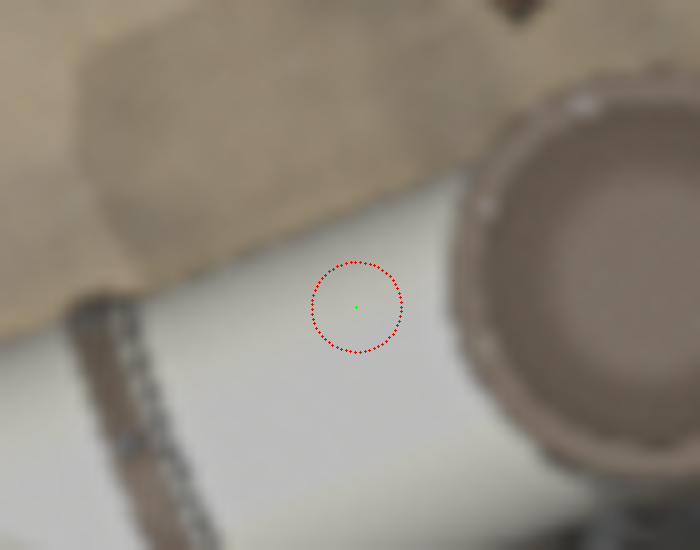

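Run:
```python
from h import *
for r in((.2,-1.4),(.3,-1.1)):
    print("side shaft",ray_at_z("side",np.array((228.6,175.5))-r,94),"collar",ray_at_z("side",np.array((228.77,181.2))-r,70))
r=(-.5,-1.1)
print("top shaft",ray_at_z("top",np.array((263.9,208.1))-r,94),"collar",ray_at_z("top",np.array((263.75,208.6))-r,70))
# overlay original images with corrected model
sh=np.radians(33)
for n,r,roi in(("top",(-.5,-1.1),(245,190,285,225)),("side",(.25,-1.25),(208,160,253,205))):
    im=cv2.imread(f"pics/{n}0.png");k=15
    x0,y0,x1,y1=roi
    c=cv2.resize(im[y0:y1,x0:x1],None,fx=k,fy=k,interpolation=cv2.INTER_CUBIC)
    for u,v in proj(n,press_pts(575.2,45.5,0,sh))+r: cv2.circle(c,(int((u-x0+.5)*k),int((v-y0+.5)*k)),1,(0,0,255),-1)
    cv2.imwrite(f"pics/{n}_fit.png",c)
```

```text
side shaft [577.25760841  44.47543057] collar [576.09399269  44.77319479]
side shaft [576.23906703  44.9884082 ] collar [575.06996575  45.2859857 ]
top shaft [574.8645548   45.59040132] collar [574.37431895  45.8629277 ]
```

View pics/top_fit.png

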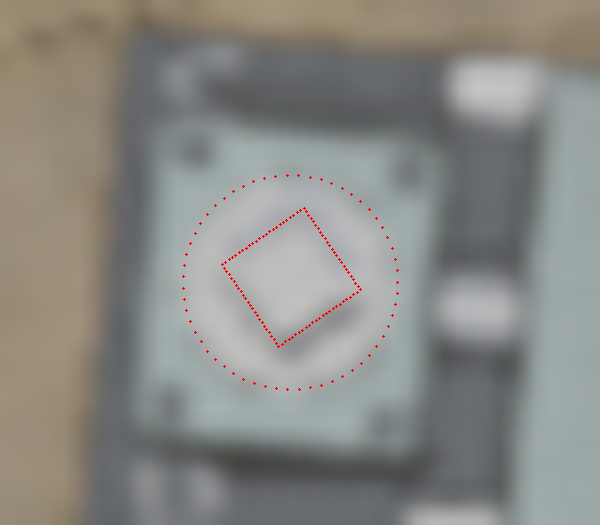

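View pics/side_fit.png

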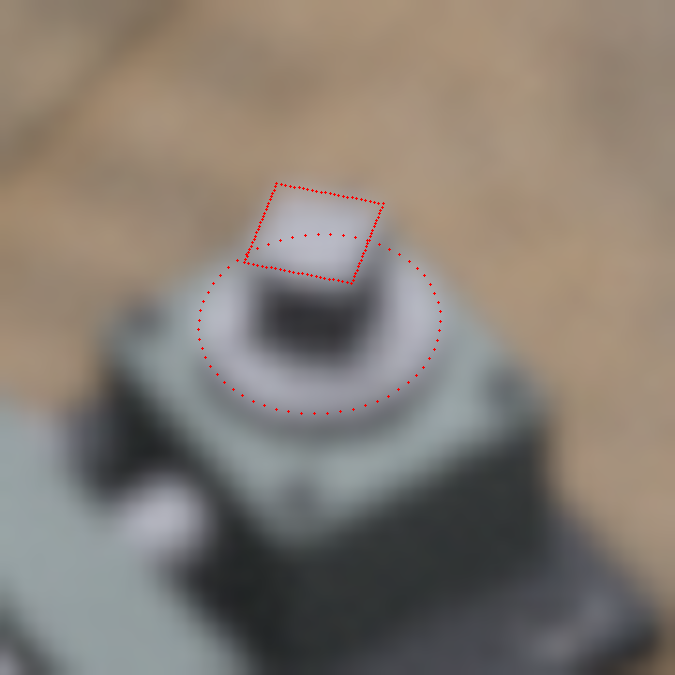

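Emit:
jog_arm --rows '[[[0,0,1.5],[0,0,0],3.0],[[0,0,1.2],[0,0,0],3.0],[[0,0,0.2],[0,0,0],3.0],[[0,0,0.2],[0,0,0],3.0]]'

```text
clock: 8.98
position: [575.5, 45.0, 99.3]
ee_rot: [-0.283, 0.959, -0.0, -0.001]
contact_force: [-5.6, 1.3, 10.4]
gripper_width: 37.2
```

Emit:
jog_arm --rows '[[[0,0,-0.04],[0,0,0],3.0],[[0,0,0],[0,0,0],3.0]]'

```text
clock: 9.22
position: [575.8, 45.1, 99.4]
ee_rot: [-0.283, 0.959, -0.0, 0.0]
contact_force: [-4.2, 0.8, 4.8]
gripper_width: 37.3
```

```bash
cat > st.py <<'E'
from h import *
s,R,yaw=state(); print(s["clock"],s["position"].round(2),"psi",round(yaw-90,2),"tilt",R[:2,2].round(4),"F",s["contact_force"].round(2),"T",s["wrist_torque"].round(3),s["gripper_width"])
E
python3 st.py
```

```text
9.225 [575.81  45.08  99.42] psi 32.87 tilt [ 0.0002 -0.0002] F [-4.19  0.78  4.83] T [0.103 1.238 0.035] 37.328750275980674
```

Emit:
jog_arm --rows '[[[0,0,0],[0,0,3],3.0],[[0,0,0],[0,0,0],3.0]]'

```text
clock: 9.48
position: [576.4, 45.2, 99.3]
ee_rot: [-0.258, 0.966, -0.0, 0.001]
contact_force: [-2.2, -0.2, 4.3]
gripper_width: 37.5
```

```bash
python3 st.py
```

```text
9.475 [576.42  45.23  99.27] psi 29.9 tilt [0.0014 0.0001] F [-2.17 -0.22  4.3 ] T [0.017 0.857 0.023] 37.4915245667184
```

Emit:
jog_arm --rows '[[[0,0,0],[0,0,3],3.0],[[0,0,0],[0,0,0],3.0]]'

```text
clock: 9.72
position: [576.6, 45.3, 99.2]
ee_rot: [-0.233, 0.973, -0.0, 0.001]
contact_force: [-1.2, -0.1, 5.0]
gripper_width: 37.4
```

```bash
python3 st.py
```

```text
9.725 [576.56  45.28  99.22] psi 26.94 tilt [0.0015 0.0002] F [-1.22 -0.09  5.02] T [0.096 0.677 0.045] 37.42791865918531
```

Emit:
jog_arm --rows '[[[0,0,0],[0,0,-5],3.0],[[0,0,0],[0,0,-5],3.0],[[0,0,0],[0,0,0],3.0]]'

```text
clock: 10.1
position: [577.6, 45.7, 99.3]
ee_rot: [-0.316, 0.949, -0.0, 0.002]
contact_force: [0.6, 0.7, 2.5]
gripper_width: 37.6
```

```bash
python3 st.py
```

```text
10.1 [577.61  45.71  99.3 ] psi 36.87 tilt [0.0038 0.001 ] F [0.55 0.71 2.48] T [ 0.2   -0.261 -0.016] 37.615473519823404
```

Emit:
jog_arm --rows '[[[0,0,0],[0,0,-3],3.0],[[0,0,0],[0,0,0],3.0]]'

```text
clock: 10.35
position: [577.5, 45.7, 99.3]
ee_rot: [-0.34, 0.94, -0.0, 0.002]
contact_force: [1.6, 1.6, 3.6]
gripper_width: 37.4
```

```bash
python3 st.py
```

```text
10.35 [577.46  45.72  99.28] psi 39.81 tilt [0.0035 0.0009] F [1.62 1.59 3.57] T [ 0.413 -0.46  -0.051] 37.42108882033144
```

Emit:
jog_arm --rows '[[[0,0,0],[0,0,-3],3.0],[[0,0,0],[0,0,0],3.0]]'

```text
clock: 10.6
position: [577.2, 45.7, 99.3]
ee_rot: [-0.365, 0.931, -0.0, 0.002]
contact_force: [1.9, 1.7, 3.8]
gripper_width: 37.2
```

```bash
python3 st.py
```

```text
10.6 [577.23  45.66  99.29] psi 42.78 tilt [0.003  0.0008] F [1.92 1.67 3.84] T [ 0.522 -0.606 -0.022] 37.21161351711918
```

```bash
python3 look.py 6 side top
python3 - <<'E'
from h import *
def hub(n,px,z,psi):
    p=ray_at_z(n,px,z); a=np.radians(psi); return p-80*np.array([np.cos(a),np.sin(a)])
print("top5 hub",hub("top",(247.9,182.6),195.2,32.96))
print("side5 hub",hub("side",(222+36.1-.5,124+30.0-.5),195.2,32.96), "side4",hub("side",(219+35.7-.5,108+29.2-.5),195,77.95))
E
```

```text
[577.23075554  45.6626453   99.29094285] 132.78329788089337 [ 3.02334873e-03  7.79642900e-04 -9.99995126e-01] [1.91811353 1.67010882 3.83746626] [ 0.5223632  -0.60580801 -0.02218341] 37.21161351711918
side [258.66155762 159.60963973]
roi 223 129
top [244.94110771 187.2852234 ]
roi 209 157
top5 hub [578.74638413  46.81391251]
side5 hub [572.96874973  48.69910181] side4 [571.64995261  49.91727385]
```

View pics/side6c.png

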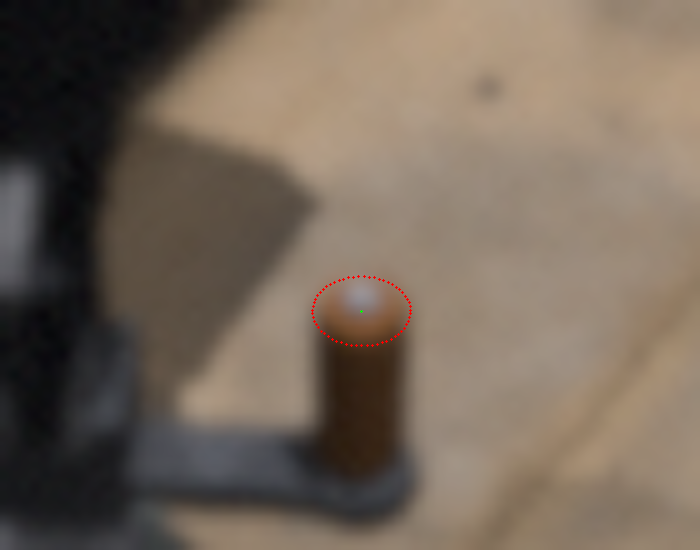

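View pics/top6c.png

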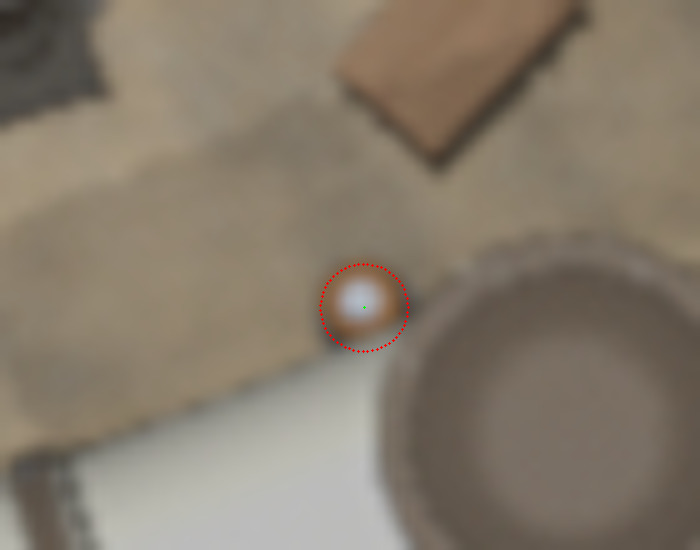

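Run:
```python
from h import *
def hub(n,px,z,psi):
    p=ray_at_z(n,px,z); a=np.radians(psi); return p-80*np.array([np.cos(a),np.sin(a)])
print("top6",hub("top",(244.5,186.4),165.3,42.78),"side6",hub("side",(223+36.1-.5,129+29.7-.5),165.3,42.78))
# subpixel: refine pin & shaft-centroid by brightness: shaft top in top0 / side0
for n,f in(("top","pics/top0.png"),("side","pics/side0.png")):
    im=cv2.imread(f); 
    if n=="top":
        print(im[200:218,255:273].mean(2).astype(int))
    else:
        print(im[171:186,220:240].mean(2).astype(int))
```

```text
top6 [579.80143103  46.86021408] side6 [573.389981    49.01549219]
[[128 137 126 122 150 169 171 169 166 163 165 164 162 162 161 154 136 124]
 [133 154 152 150 161 168 170 171 164 159 163 164 164 166 167 156 130 119]
 [134 161 167 166 167 168 174 181 177 173 173 172 166 163 163 158 140 132]
 [137 162 169 169 171 177 183 186 181 177 176 178 177 165 156 159 158 156]
 [140 163 169 170 178 183 185 179 170 169 168 173 182 179 168 165 166 165]
 [143 164 171 178 184 181 178 174 173 178 177 174 180 185 182 173 168 165]
 [145 166 173 183 184 174 173 180 184 187 185 177 174 182 186 175 168 163]
 [150 169 178 185 184 179 182 186 188 188 188 181 173 177 183 174 165 160]
 [152 167 179 185 177 174 183 188 188 188 188 187 183 182 185 177 169 158]
 [154 163 176 185 179 169 174 185 188 189 189 186 180 176 180 181 174 158]
 [158 168 178 187 186 177 167 175 187 189 184 168 152 154 173 179 171 155]
 [161 170 175 184 189 183 165 167 181 180 165 148 144 161 178 176 167 153]
 [161 168 163 172 185 187 178 167 159 149 146 160 174 181 177 169 165 152]
 [161 168 163 164 177 186 187 179 160 148 161 180 187 182 
[... 893 characters left out ...]
 154 148
  146 147]
 [144 151 160 161 144 123 123 137 145 150 148 132 112 129 161 174 166 154
  146 147]
 [153 162 174 170 143 105  86  88  96 102 103  96  93 125 163 180 175 161
  151 148]
 [158 173 182 176 142  95  65  56  59  64  69  69  85 125 164 183 180 167
  156 150]
 [160 174 184 175 138  91  63  53  53  53  54  66  94 133 165 181 180 166
  158 154]
 [159 169 176 167 138 101  78  64  59  58  58  78 112 143 166 178 172 159
  155 156]
 [154 155 165 167 155 133 113  95  83  79  81 100 129 152 170 172 161 150
  154 157]
 [149 137 150 167 172 162 149 134 124 119 116 127 145 160 168 162 146 145
  155 155]
 [146 131 129 150 167 172 168 158 153 149 146 149 153 156 154 141 136 146
  156 150]]
```

Emit:
jog_arm --rows '[[[0.07,0.07,0],[0,0,2],3.0],[[0,0,0],[0,0,2],3.0],[[0,0,0],[0,0,0],3.0]]'

```text
clock: 11.08
position: [575.0, 45.0, 99.1]
ee_rot: [-0.332, 0.943, -0.0, 0.0]
contact_force: [2.1, 0.8, 5.6]
gripper_width: 37.5
```

```bash
python3 st.py
```

```text
11.075 [575.04  45.    99.09] psi 38.76 tilt [ 0.0004 -0.0002] F [2.1  0.83 5.59] T [ 0.126 -0.624 -0.083] 37.523559152371774
```

Emit:
jog_arm --rows '[[[-0.04,-0.03,0],[0,0,0],3.0],[[0,0,0],[0,0,0],3.0]]'

```text
clock: 11.32
position: [575.2, 45.0, 99.1]
ee_rot: [-0.332, 0.943, -0.0, -0.0]
contact_force: [1.5, 0.8, 6.0]
gripper_width: 37.4
```

```bash
python3 st.py
```

```text
11.325 [575.18  45.02  99.06] psi 38.76 tilt [-0.0004 -0.0003] F [1.48 0.77 5.99] T [ 0.249 -0.366  0.081] 37.423049049607975
```

Emit:
jog_arm --rows '[[[-0.04,-0.03,0],[0,0,0],3.0],[[0,0,0],[0,0,0],3.0]]'

```text
clock: 11.58
position: [575.3, 45.0, 99.0]
ee_rot: [-0.332, 0.943, 0.0, -0.001]
contact_force: [0.8, 0.9, 5.9]
gripper_width: 37.1
```

```bash
python3 st.py
```

```text
11.575 [575.29  45.01  99.01] psi 38.77 tilt [-0.0012 -0.0004] F [0.78 0.91 5.9 ] T [ 0.347 -0.086  0.051] 37.07031629504544
```

Emit:
jog_arm --rows '[[[0,0,0.03],[0,0,-3],3.0],[[0,0,0],[0,0,-3],3.0],[[0,0,0],[0,0,0],3.0]]'

```text
clock: 11.95
position: [575.8, 45.1, 99.1]
ee_rot: [-0.381, 0.925, -0.0, -0.0]
contact_force: [1.7, 0.6, 7.2]
gripper_width: 37.0
```

```bash
python3 st.py
```

```text
11.95 [575.83  45.09  99.11] psi 44.79 tilt [ 0.0001 -0.0003] F [1.74 0.61 7.18] T [ 0.293 -0.236 -0.015] 36.9503893821174
```

Emit:
jog_arm --rows '[[[0,0,0],[0,0,5],3.0],[[0,0,0],[0,0,5],3.0],[[0,0,0],[0,0,0],3.0]]'

```text
clock: 12.32
position: [574.9, 44.8, 99.1]
ee_rot: [-0.299, 0.954, -0.0, -0.001]
contact_force: [-1.3, 1.3, 7.9]
gripper_width: 37.4
```

```bash
python3 st.py
```

```text
12.325 [574.89  44.75  99.07] psi 34.74 tilt [-0.0019 -0.0009] F [-1.31  1.27  7.89] T [ 0.276  0.329 -0.03 ] 37.41798085521552
```

Run:
```python
from h import *
def disc_fit(n,img,ch,z,r,c0,win,exclude=None,ss=4):
    """fit world-circle at height z radius r: value = a inside, b outside, gaussian blur s"""
    u0=proj(n,[*c0,z])[0].round().astype(int)
    H=win; us=np.arange(u0[0]-H,u0[0]+H+1); vs=np.arange(u0[1]-H,u0[1]+H+1)
    patch=ch[vs[0]:vs[-1]+1,us[0]:us[-1]+1]
    sg=(np.arange(-3*ss,(2*H+1+3)*ss)+.5)/ss-.5
    U,V=np.meshgrid(us[0]+sg,vs[0]+sg)
    def model(p):
        c=proj(n,circ(p[0],p[1],z,p[2] if r is None else r,80))
        m=np.zeros(U.shape,np.float32)
        q=np.c_[(c[:,0]-us[0]+3+.5)*ss-.5,(c[:,1]-vs[0]+3+.5)*ss-.5]
        cv2.fillPoly(m,[np.round(q*256).astype(np.int32)],1.0,shift=8)
        m=cv2.GaussianBlur(m,(0,0),0.8*ss)
        return m.reshape(2*H+7,ss,2*H+7,ss).mean((1,3))[3:-3,3:-3]
    def res(p):
        m=model(p); w=np.ones_like(m) if exclude is None else exclude(us,vs)
        A=np.c_[m.ravel(),np.ones(m.size)]*w.reshape(-1,1)
        s=np.linalg.lstsq(A,patch.ravel()*w.ravel(),rcond=None)[0]
        return A@s-patch.ravel()*w.ravel()
    best=None
    x0=np.array([*c0]+([r] if r else [20.]))
    from scipy.optimize import minimize
    r_=minimize(lambda p:(res(p)**2).sum(),x0,method="Nelder-Mead",options=dict(initial_simplex=x0+np.vstack([np.zeros(3),np.eye(3)*2])))
    return r_.x, r_.fun/patch.size, res(r_.x).std(), patch.std()
for n,c0 in(("top",(577.8,47.3)),("side",(572.5,48.5))):
    im=cv2.cvtColor(cv2.imread(f"pics/{n}0.png"),cv2.COLOR_BGR2RGB).astype(np.float32)
    ch=cv2.GaussianBlur(im[...,0]-im[...,1],(0,0),.01)
    ex=None
    if n=="side":
        def ex(us,vs):
            U,V=np.meshgrid(us,vs); return ((V>184)|((V>177)&((U<222.5)|(U>236)))).astype(float)
    for w in(7,8):
        print(n,"collar",disc_fit(n,im,ch,70,22,c0,w,ex))
        print(n,"collar r free",disc_fit(n,im,ch,70,None,c0,w,ex))
for n,f,px,z,psi in(("top","5",(247.9,182.6),195.2,32.96),("side","5",(257.6,153.5),195.2,32.96),("top","6",(244.5,186.4),165.3,42.78),("side","6",(258.6,158.2),165.3,42.78),("side","4",(254.2,136.7),195,77.95)):
    im=cv2.imread(f"pics/{n}{f}.png").astype(np.float32)
    ch=im[...,0]
    u,v=np.round(px).astype(int); p=ch[v-3:v+4,u-3:u+4]; b=np.clip(p-np.median(p)-5,0,None)
    U,V=np.meshgrid(np.arange(u-3,u+4),np.arange(v-3,v+4)); 
    c=np.array([(U*b).sum(),(V*b).sum()])/b.sum()
    a=np.radians(psi); h=ray_at_z(n,c,z)-80*np.array([np.cos(a),np.sin(a)])
    print(n,f,"pin",c,"hub",h)
```

```text
top collar (array([577.70104167,  47.346875  ,  22.52604167]), np.float64(0.8771263780145067), np.float64(0.9365502538649523), np.float32(4.2406054))
top collar r free (array([577.7787082 ,  47.32986858,  22.33815482]), np.float64(0.8642047691441149), np.float64(0.9296261448260343), np.float32(4.2406054))
top collar (array([577.77083545,  47.29595779,  23.51785128]), np.float64(1.3280779713620086), np.float64(1.1524226530930433), np.float32(4.827911))
top collar r free (array([577.66177338,  47.23642296,  21.82644279]), np.float64(1.3154435107994893), np.float64(1.146927857713592), np.float32(4.827911))
side collar (array([575.67629315,  46.20898107,  20.00046612]), np.float64(0.39270737144916085), np.float64(0.6266636828867306), np.float32(5.0948844))
side collar r free (array([573.94016728,  47.98854516,  24.91765511]), np.float64(0.26468388037126683), np.float64(0.5144743729004068), np.float32(5.0948844))
side collar (array([575.40515755,  47.49334647,  21.57204886]), np.float64(1.9329763555999409), np.float64(1.3903152000895125), np.float32(7.2126236))
side collar r free (array([573.00626834,  50.17377446,  26.68119546]), np.float64(1.3811324054853866), np.float64(1.1752158973930649), np.float32(7.2126236))
top 5 pin [247.96287703 182.70881671] hub [578.43687806  46.64684643]
side 5 pin [257.70711297 153.0460251 ] hub [571.95974461  49.9983063 ]
top 6 pin [244.52060738 186.47613883] hub [579.58136921  46.80695618]
side 6 pin [258.60829493 157.21198157] hub [570.77138655  51.47669656]
side 4 pin [254.22145329 135.57439446] hub [568.49350079  52.88755033]
```

Emit:
jog_arm --rows '[[[-0.07,0.1,-0.25],[0,0,0],3.0],[[0,0,0],[0,0,0],3.0],[[0,0,0],[0,0,0],3.0]]'

```text
clock: 12.7
position: [574.0, 46.0, 99.8]
ee_rot: [-0.299, 0.954, 0.0, -0.002]
contact_force: [-1.7, 0.2, 0.7]
gripper_width: 37.5
```

```bash
python3 st.py
```

```text
12.7 [573.96  45.97  99.76] psi 34.8 tilt [-0.0047 -0.001 ] F [-1.67  0.19  0.69] T [ 0.007  0.633 -0.018] 37.531202497386886
```

Emit:
jog_arm --rows '[[[0,0,-0.3],[0,0,0],3.0],[[0,0,0],[0,0,0],3.0],[[0,0,0],[0,0,0],3.0]]'

```text
clock: 13.08
position: [575.7, 46.4, 103.5]
ee_rot: [-0.299, 0.954, 0.0, -0.0]
contact_force: [-0.2, -0.4, -3.1]
gripper_width: 37.8
```

```bash
python3 st.py
```

```text
13.075 [575.68  46.45 103.47] psi 34.84 tilt [-0.0008 -0.    ] F [-0.2  -0.4  -3.07] T [-0.031  0.079 -0.011] 37.75893635134994
```

Emit:
jog_arm --rows '[[[0.04,0,0],[0,0,-3],3.0],[[0,0,0.35],[0,0,0],3.0],[[0,0,0.15],[0,0,0],3.0],[[0,0,0],[0,0,0],3.0]]'

```text
clock: 13.58
position: [575.7, 46.3, 99.2]
ee_rot: [-0.324, 0.946, -0.0, 0.0]
contact_force: [-0.7, 0.4, -0.7]
gripper_width: 37.6
```

```bash
python3 st.py
```

```text
13.575 [575.75  46.28  99.22] psi 37.84 tilt [ 0.0004 -0.    ] F [-0.73  0.42 -0.69] T [-0.033  0.239 -0.019] 37.648911740610224
```

Light contact; press slightly and turn.

Emit:
jog_arm --rows '[[[0,0,0.06],[0,0,0],3.0],[[0,0,0],[0,0,-2],3.0],[[0,0,0],[0,0,0],3.0]]'

```text
clock: 13.95
position: [575.8, 46.6, 98.1]
ee_rot: [-0.341, 0.94, 0.0, 0.0]
contact_force: [-0.5, 2.5, -3.3]
gripper_width: 37.4
```

```bash
python3 st.py
```

```text
13.95 [575.8   46.65  98.13] psi 39.87 tilt [0.0005 0.0006] F [-0.5   2.54 -3.26] T [ 0.612 -0.1   -0.008] 37.40182737580086
```

Emit:
jog_arm --rows '[[[0,0,0],[0,0,-3],3.0],[[0,0,0],[0,0,-3],3.0],[[0,0,0],[0,0,0],3.0]]'

```text
clock: 14.32
position: [575.8, 46.6, 98.1]
ee_rot: [-0.389, 0.921, 0.0, 0.0]
contact_force: [0.1, 1.5, -2.4]
gripper_width: 37.9
```

```bash
python3 st.py
```

```text
14.325 [575.77  46.6   98.13] psi 45.81 tilt [0.0004 0.0006] F [ 0.11  1.45 -2.39] T [ 0.642 -0.116 -0.076] 37.89642140822998
```

Emit:
jog_arm --rows '[[[0,0,0],[0,0,4],3.0],[[0,0,0],[0,0,4],3.0],[[0,0,0],[0,0,4],3.0],[[0,0,0],[0,0,0],3.0]]'

```text
clock: 14.82
position: [575.5, 46.1, 98.1]
ee_rot: [-0.291, 0.957, -0.0, -0.0]
contact_force: [0.9, 0.7, -3.6]
gripper_width: 37.7
```

```bash
python3 st.py
```

```text
14.825 [575.49  46.05  98.07] psi 33.87 tilt [-0.0004 -0.0003] F [ 0.91  0.67 -3.59] T [ 0.117 -0.126 -0.003] 37.71862386030514
```

Emit:
jog_arm --rows '[[[0,0,0.2],[0,0,0],3.0],[[0,0,0.2],[0,0,0],3.0],[[0,0,0.3],[0,0,0],3.0]]'

```text
clock: 15.2
position: [575.5, 46.2, 91.1]
ee_rot: [-0.291, 0.957, -0.0, -0.0]
contact_force: [1.0, -0.1, -2.8]
gripper_width: 37.3
```

```bash
python3 st.py
```

```text
15.2 [575.54  46.16  91.14] psi 33.86 tilt [-0.0001 -0.0001] F [ 1.03 -0.08 -2.79] T [ 0.072 -0.07   0.032] 37.271019196751276
```

Dropping freely. Continue to the collar.

Emit:
jog_arm --rows '[[[0,0,0.5],[0,0,0],3.0],[[0,0,0.5],[0,0,0],3.0],[[0,0,0.4],[0,0,0],3.0],[[0,0,0.15],[0,0,0],3.0],[[0,0,0.05],[0,0,0],3.0],[[0,0,0],[0,0,0],3.0]]'

```text
clock: 15.95
position: [575.5, 46.2, 75.8]
ee_rot: [-0.291, 0.957, -0.0, -0.0]
contact_force: [-2.9, 0.4, 1.2]
gripper_width: 37.4
```

```bash
python3 st.py
```

```text
15.95 [575.45  46.18  75.78] psi 33.86 tilt [-0.     -0.0001] F [-2.87  0.43  1.18] T [0.143 0.675 0.036] 37.395475814642744
```

Emit:
jog_arm --rows '[[[0,0,0],[0,0,0],5.0],[[0,0,0],[0,0,0],7.0],[[0,0,0],[0,0,0],8.0],[[0,0,-3],[0,0,0],8.0],[[0,0,-5],[0,0,0],7.0],[[0,0,-2],[0,0,0],6.0],[[0,0,0],[0,0,0],6.0]]'

```text
clock: 16.82
position: [576.7, 46.6, 177.2]
ee_rot: [-0.291, 0.957, 0.0, 0.002]
contact_force: [-0.8, 0.3, -0.4]
gripper_width: 60.0
```

```bash
python3 st.py; python3 look.py 7 side top
```

```text
16.825 [576.7   46.57 177.22] psi 33.85 tilt [0.0044 0.0015] F [-0.8   0.27 -0.38] T [-0.026  0.009  0.023] 59.95529499556646
[576.70408971  46.56846456 177.22305984] 123.85165741057395 [ 0.00444363  0.00148462 -0.99998902] [-0.80403412  0.26803259 -0.38130494] [-0.02602808  0.00885977  0.02270053] 59.95529499556646
side [258.24110835 140.11850737]
roi 223 110
top [247.0589764 181.6798315]
roi 212 151
```

Run:
```python
from h import *
for n,roi in(("side",(195,110,285,200)),("top",(225,160,315,230))):
    overlay(n,f"pics/{n}7.png",f"pics/{n}7c.png",[(crank_pts(575.5,46.4,np.radians(33.9),70),(0,0,255))],roi,6.6)
```

```text
(no output)
```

View pics/side7c.png

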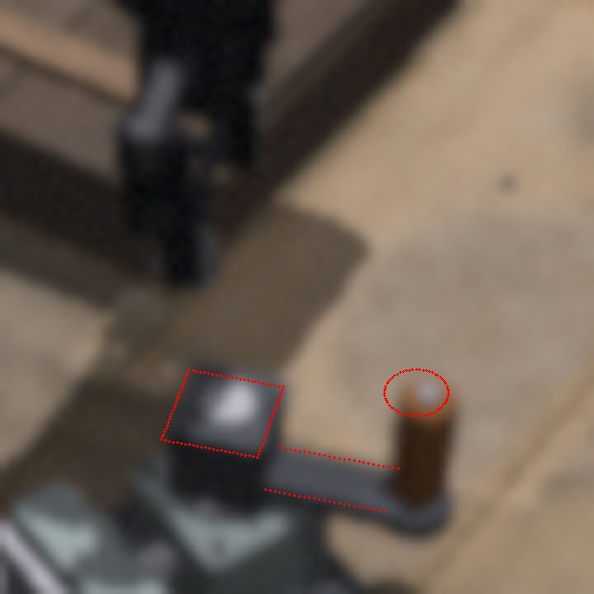

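View pics/top7c.png

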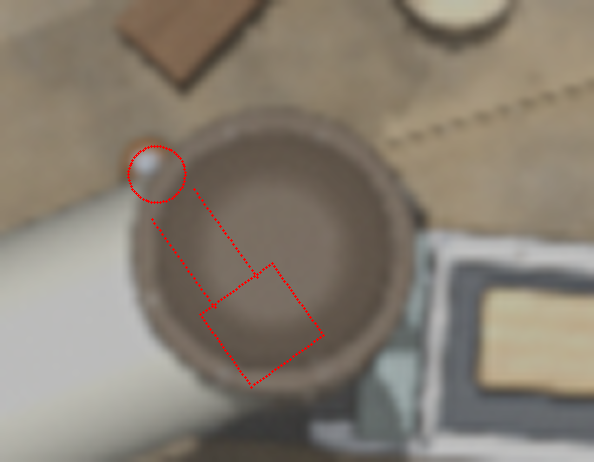

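Run:
```python
from h import *
print("pin top",ray_at_z("top",(246.8,183.9),141.5),"side",ray_at_z("side",(259.3,168.6),141.5),"hub side",ray_at_z("side",(230.1,170.9),110))
print("pred pin",575.5+80*np.cos(np.radians(33.9)),46.4+80*np.sin(np.radians(33.9)))
print("shaft raw: top 577.75 47.3 ; side 573.7 48.2")
```

```text
pin top [648.03452902  95.19249957] side [643.78664134  95.21338241] hub side [575.43417926  52.84284749]
pred pin 641.9009828076294 91.0196087183752
shaft raw: top 577.75 47.3 ; side 573.7 48.2
```

Emit:
jog_arm --rows '[[[-4,0,0],[0,0,0],6.0],[[-4,0,0],[0,0,0],6.0],[[0,0,0],[0,0,0],6.0],[[0,0,0],[0,0,0],6.0]]'

```text
clock: 17.42
position: [640.9, 90.4, 173.3]
ee_rot: [-0.291, 0.957, -0.0, -0.002]
contact_force: [0.3, 0.2, -0.2]
gripper_width: 59.8
```

```bash
python3 st.py
```

```text
17.425 [640.86  90.43 173.3 ] psi 33.84 tilt [-0.0038 -0.0012] F [ 0.28  0.17 -0.22] T [0.022 0.056 0.002] 59.76908121173412
```

Emit:
jog_arm --rows '[[[0,0,4],[0,0,0],6.0],[[0,0,3],[0,0,0],6.0],[[0,0,1.2],[0,0,0],6.0],[[0,0,0],[0,0,0],5.0],[[0,0,0],[0,0,0],4.0],[[0,0,0],[0,0,0],3.0]]'

```text
clock: 18.18
position: [642.8, 91.0, 94.8]
ee_rot: [-0.291, 0.957, 0.0, 0.001]
contact_force: [0.2, -0.7, -0.4]
gripper_width: 29.9
```

```bash
python3 st.py
```

```text
18.175 [642.79  91.02  94.81] psi 33.86 tilt [0.0025 0.0008] F [ 0.18 -0.73 -0.35] T [0.05  0.018 0.017] 29.895787738397537
```

Emit:
jog_arm --rows '[[[0,0,0.1],[0,0,0],2.5],[[0,0,0],[0,0,0],2.0],[[0,0,0],[0,0,0],1.5],[[0,0,0],[0,0,0],1.5]]'

```text
clock: 18.68
position: [642.8, 91.2, 93.0]
ee_rot: [-0.291, 0.957, -0.0, 0.001]
contact_force: [1.7, 0.8, 2.8]
gripper_width: 22.3
```

```bash
python3 st.py
python3 - <<'E'
import numpy as np
t=np.radians(np.arange(0,373,12))
x=-80*np.cos(t);y=80*np.sin(-t)
for i in range(30): print(i,round((x[i+1]-x[i])/10,2),round((y[i+1]-y[i])/10,2))
E
```

```text
18.675 [642.77  91.21  93.  ] psi 33.87 tilt [0.0019 0.0006] F [1.74 0.83 2.78] T [ 0.448 -0.14  -0.033] 22.289291334001362
0 0.17 -1.66
1 0.52 -1.59
2 0.84 -1.45
3 1.12 -1.24
4 1.35 -0.98
5 1.53 -0.68
6 1.64 -0.35
7 1.67 0.0
8 1.64 0.35
9 1.53 0.68
10 1.35 0.98
11 1.12 1.24
12 0.84 1.45
13 0.52 1.59
14 0.17 1.66
15 -0.17 1.66
16 -0.52 1.59
17 -0.84 1.45
18 -1.12 1.24
19 -1.35 0.98
20 -1.53 0.68
21 -1.64 0.35
22 -1.67 0.0
23 -1.64 -0.35
24 -1.53 -0.68
25 -1.35 -0.98
26 -1.12 -1.24
27 -0.84 -1.45
28 -0.52 -1.59
29 -0.17 -1.66
```

Emit:
jog_arm --rows '[[[0.17,-1.66,0],[0,0,0],1.5],[[0.52,-1.59,0],[0,0,0],1.5],[[0.84,-1.45,0],[0,0,0],1.5],[[1.12,-1.24,0],[0,0,0],1.5]]'

```text
clock: 19.18
position: [654.2, 25.9, 93.4]
ee_rot: [-0.291, 0.957, 0.0, 0.001]
contact_force: [-0.4, 5.0, 8.0]
gripper_width: 22.4
```

```bash
python3 st.py
```

```text
19.175 [654.18  25.89  93.39] psi 33.81 tilt [0.0024 0.001 ] F [-0.38  5.04  7.96] T [ 1.881  0.611 -0.034] 22.441644437672167
```

Emit:
jog_arm --rows '[[[1.35,-0.98,0],[0,0,0],1.5],[[1.53,-0.68,0],[0,0,0],1.5],[[1.64,-0.35,0],[0,0,0],1.5],[[1.67,0,0],[0,0,0],1.5],[[1.64,0.35,0],[0,0,0],1.5],[[1.53,0.68,0],[0,0,0],1.5],[[1.35,0.98,0],[0,0,0],1.5],[[1.12,1.24,0],[0,0,0],1.5],[[0.84,1.45,0],[0,0,0],1.5],[[0.52,1.59,0],[0,0,0],1.5]]'

```text
clock: 20.42
position: [518.1, -16.6, 94.8]
ee_rot: [-0.291, 0.957, -0.003, -0.002]
contact_force: [-5.0, -9.9, 13.1]
gripper_width: 22.2
```

```bash
python3 st.py
```

```text
20.425 [518.14 -16.57  94.75] psi 33.8 tilt [-0.0026 -0.0069] F [-5.01 -9.88 13.1 ] T [-2.52  1.13 -0.01] 22.201496911543586
```

Emit:
jog_arm --rows '[[[0.17,1.66,-0.1],[0,0,0],1.5],[[-0.17,1.66,0],[0,0,0],1.5],[[-0.52,1.59,0],[0,0,0],1.5],[[-0.84,1.45,0],[0,0,0],1.5],[[-1.12,1.24,0],[0,0,0],1.5],[[-1.35,0.98,0],[0,0,0],1.5]]'

```text
clock: 21.18
position: [499.1, 78.3, 95.0]
ee_rot: [-0.291, 0.957, -0.001, -0.005]
contact_force: [-14.9, 1.9, 23.8]
gripper_width: 22.4
```

```bash
python3 st.py
```

```text
21.175 [499.08  78.34  95.01] psi 33.81 tilt [-0.0094 -0.0052] F [-14.91   1.88  23.78] T [0.199 3.649 0.025] 22.434687076886057
```

Emit:
jog_arm --rows '[[[0,0,-0.2],[0,0,0],1.5],[[0,0,0],[0,0,0],1.5]]'

```text
clock: 21.42
position: [500.8, 79.9, 96.3]
ee_rot: [-0.291, 0.957, -0.0, -0.003]
contact_force: [-11.5, 4.5, 16.6]
gripper_width: 22.3
```

```bash
python3 st.py
python3 - <<'E'
from h import *
for n,roi in(("side",(180,110,270,200)),):
    im=eyes.get_image(n); cv2.imwrite(f"pics/{n}8.png",cv2.cvtColor(im,cv2.COLOR_RGB2BGR))
    overlay(n,f"pics/{n}8.png",f"pics/{n}8c.png",[],(140,110,270,230),5)
E
```

```text
21.425 [500.81  79.91  96.29] psi 33.83 tilt [-0.0057 -0.002 ] F [-11.46   4.55  16.63] T [1.224 2.991 0.007] 22.31058188935991
```

View pics/side8c.png

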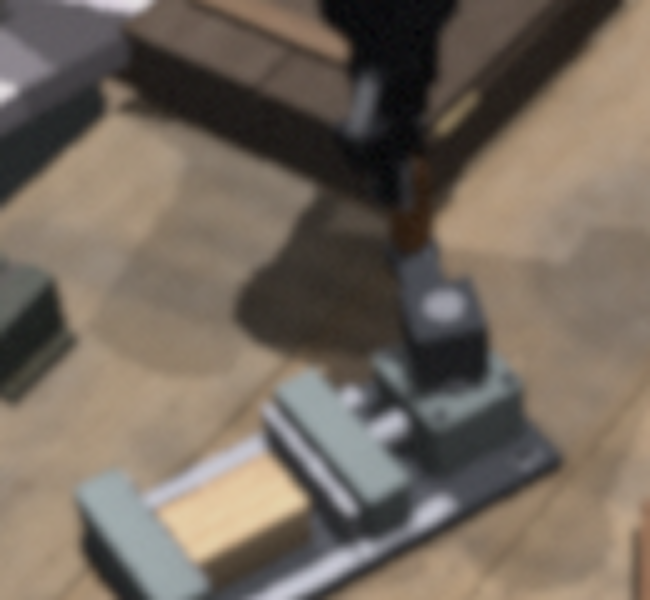

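Emit:
jog_arm --rows '[[[0,0,0],[0,-1.5,0],1.5],[[0,0,0],[0,0,0],1.5]]'

```text
clock: 21.72
position: [501.1, 79.8, 96.1]
ee_rot: [-0.291, 0.957, 0.004, 0.01]
contact_force: [-9.7, 4.1, 13.9]
gripper_width: 22.6
```

```bash
python3 st.py
```

```text
21.725 [501.11  79.84  96.12] psi 33.81 tilt [0.0173 0.0132] F [-9.67  4.14 13.89] T [1.297 2.57  0.113] 22.633753932229983
```

Emit:
jog_arm --rows '[[[0,0,0],[0,-1.5,0],1.5],[[0,0,0],[0,0,0],1.5]]'

```text
clock: 21.98
position: [501.2, 79.9, 95.8]
ee_rot: [-0.291, 0.957, 0.008, 0.023]
contact_force: [-9.1, 4.1, 11.7]
gripper_width: 22.6
```

```bash
python3 st.py
```

```text
21.975 [501.22  79.86  95.83] psi 33.81 tilt [0.0392 0.0278] F [-9.11  4.12 11.65] T [1.271 2.404 0.201] 22.574771870948748
```

Emit:
jog_arm --rows '[[[0.05,0.09,-0.1],[0,0,0],1.5],[[-1.53,0.68,0.08],[0,0,0],1.5],[[-1.64,0.35,0.09],[0,0,0],1.5],[[-1.67,0,0.09],[0,0,0],1.5],[[-1.64,-0.35,0.09],[0,0,0],1.5]]'

```text
clock: 22.6
position: [552.5, 122.9, 96.6]
ee_rot: [-0.291, 0.956, 0.007, 0.024]
contact_force: [-2.0, 2.1, 6.9]
gripper_width: 22.1
```

```bash
python3 st.py
```

```text
22.6 [552.54 122.86  96.62] psi 33.86 tilt [0.0418 0.028 ] F [-2.04  2.07  6.86] T [-0.086  0.817  0.046] 22.092873774135008
```

Emit:
jog_arm --rows '[[[-1.53,-0.68,0.08],[0,0,0],1.5],[[-1.35,-0.98,0.07],[0,0,0],1.5],[[-1.12,-1.24,0.06],[0,0,0],1.5],[[-0.84,-1.45,0.04],[0,0,0],1.5],[[-0.52,-1.59,0.03],[0,0,0],1.5],[[-0.17,-1.66,0.01],[0,0,0],1.5]]'

```text
clock: 23.35
position: [641.3, 90.0, 96.3]
ee_rot: [-0.291, 0.956, 0.007, 0.024]
contact_force: [-3.1, 2.4, 6.0]
gripper_width: 22.2
```

```bash
python3 st.py
```

```text
23.35 [641.26  89.99  96.31] psi 33.84 tilt [0.0421 0.0283] F [-3.11  2.36  6.05] T [0.687 0.869 0.057] 22.220890944322868
```

Emit:
jog_arm --rows '[[[0.17,-1.66,-0.01],[0,0,0],1.5],[[0.52,-1.59,-0.03],[0,0,0],1.5],[[0.84,-1.45,-0.04],[0,0,0],1.5],[[1.12,-1.24,-0.06],[0,0,0],1.5],[[1.35,-0.98,-0.07],[0,0,0],1.5],[[1.53,-0.68,-0.08],[0,0,0],1.5],[[1.64,-0.35,-0.08],[0,0,0],1.5],[[1.67,0,-0.08],[0,0,0],1.5]]'

```text
clock: 24.35
position: [612.4, -25.2, 96.5]
ee_rot: [-0.291, 0.956, 0.007, 0.026]
contact_force: [3.2, 1.5, 3.0]
gripper_width: 22.3
```

```bash
python3 st.py
```

```text
24.35 [612.38 -25.24  96.48] psi 33.84 tilt [0.0461 0.0286] F [3.25 1.52 2.96] T [ 0.394 -0.689 -0.011] 22.308581307798963
```

Emit:
jog_arm --rows '[[[1.64,0.35,-0.08],[0,0,0],1.5],[[1.53,0.68,-0.08],[0,0,0],1.5],[[1.35,0.98,-0.07],[0,0,0],1.5],[[1.12,1.24,-0.06],[0,0,0],1.5],[[0.84,1.45,-0.04],[0,0,0],1.5],[[0.52,1.59,-0.03],[0,0,0],1.5],[[0.17,1.66,-0.01],[0,0,0],1.5]]'

```text
clock: 25.22
position: [505.8, 1.3, 95.8]
ee_rot: [-0.291, 0.956, 0.007, 0.023]
contact_force: [1.3, -4.2, 3.7]
gripper_width: 22.2
```

```bash
python3 st.py
python3 - <<'E'
from h import *
for n in("side",):
    im=eyes.get_image(n); cv2.imwrite(f"pics/{n}9.png",cv2.cvtColor(im,cv2.COLOR_RGB2BGR))
    overlay(n,f"pics/{n}9.png",f"pics/{n}9c.png",[],(140,110,270,230),5)
E
```

```text
25.225 [505.79   1.3   95.76] psi 33.83 tilt [0.0406 0.0274] F [ 1.34 -4.16  3.68] T [-1.317 -0.299 -0.058] 22.22128606781073
```

View pics/side9c.png

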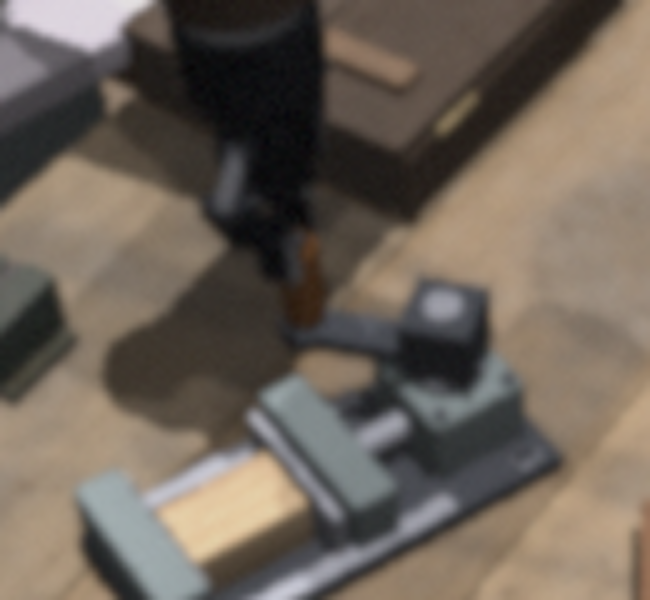

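Emit:
jog_arm --rows '[[[-0.17,1.66,0.01],[0,0,0],1.5],[[-0.52,1.59,0.03],[0,0,0],1.5],[[-0.84,1.45,0.04],[0,0,0],1.5],[[-1.12,1.24,0.06],[0,0,0],1.5]]'

```text
clock: 25.78
position: [495.5, 66.2, 95.8]
ee_rot: [-0.291, 0.956, 0.007, 0.023]
contact_force: [0.7, -3.0, 4.4]
gripper_width: 22.7
```

```bash
python3 st.py
```

```text
25.775 [495.46  66.16  95.81] psi 33.89 tilt [0.0406 0.0276] F [ 0.69 -3.02  4.45] T [-1.381 -0.29  -0.038] 22.658013381967262
```

Emit:
jog_arm --rows '[[[-1.35,0.98,0.07],[0,0,0],1.5],[[-1.53,0.68,0.08],[0,0,0],1.5],[[-1.64,0.35,0.08],[0,0,0],1.5]]'

```text
clock: 26.15
position: [522.9, 108.3, 96.2]
ee_rot: [-0.292, 0.956, 0.007, 0.024]
contact_force: [1.1, -5.7, 4.7]
gripper_width: 22.2
```

```bash
python3 st.py
```

```text
26.15 [522.88 108.29  96.15] psi 33.94 tilt [0.042  0.0275] F [ 1.11 -5.66  4.73] T [-2.277 -0.733 -0.121] 22.198688855913016
```

Emit:
jog_arm --rows '[[[-1.67,0,0.08],[0,0,0],1.5],[[-1.64,-0.35,0.08],[0,0,0],1.5],[[-1.53,-0.68,0.08],[0,0,0],1.5]]'

```text
clock: 26.52
position: [568.1, 126.3, 96.0]
ee_rot: [-0.292, 0.956, 0.007, 0.023]
contact_force: [-2.4, -4.3, 6.5]
gripper_width: 22.4
```

```bash
python3 st.py
```

```text
26.525 [568.13 126.29  96.03] psi 33.92 tilt [0.0396 0.027 ] F [-2.42 -4.32  6.51] T [-1.534  0.746 -0.01 ] 22.402303369403196
```

Emit:
jog_arm --rows '[[[-1.35,-0.98,0.07],[0,0,0],1.5],[[-1.12,-1.24,0.06],[0,0,0],1.5],[[-0.84,-1.45,0.04],[0,0,0],1.5]]'

```text
clock: 26.9
position: [615.8, 115.0, 95.8]
ee_rot: [-0.291, 0.956, 0.008, 0.023]
contact_force: [-3.9, -0.3, 6.7]
gripper_width: 22.7
```

```bash
python3 st.py
```

```text
26.9 [615.85 115.    95.83] psi 33.91 tilt [0.0392 0.0286] F [-3.91 -0.34  6.66] T [-0.197  1.268  0.007] 22.706018272747382
```

Emit:
jog_arm --rows '[[[-0.52,-1.59,0.03],[0,0,0],1.5],[[-0.17,-1.66,0.01],[0,0,0],1.5],[[0.17,-1.66,-0.01],[0,0,0],1.5]]'

```text
clock: 27.28
position: [648.2, 77.9, 95.8]
ee_rot: [-0.291, 0.956, 0.009, 0.024]
contact_force: [-2.7, 2.8, 6.6]
gripper_width: 22.2
```

```bash
python3 st.py
```

```text
27.275 [648.21  77.94  95.85] psi 33.9 tilt [0.0411 0.0304] F [-2.67  2.79  6.57] T [0.653 0.989 0.053] 22.201463149837846
```

Emit:
jog_arm --rows '[[[0.52,-1.59,-0.03],[0,0,0],1.5],[[0.84,-1.45,-0.04],[0,0,0],1.5],[[1.12,-1.24,-0.06],[0,0,0],1.5]]'

```text
clock: 27.65
position: [652.8, 28.6, 96.2]
ee_rot: [-0.291, 0.956, 0.008, 0.026]
contact_force: [1.3, 3.1, 3.9]
gripper_width: 22.3
```

```bash
python3 st.py
python3 - <<'E'
from h import *
for n in("side",):
    im=eyes.get_image(n); cv2.imwrite(f"pics/{n}10.png",cv2.cvtColor(im,cv2.COLOR_RGB2BGR))
    overlay(n,f"pics/{n}10.png",f"pics/{n}10c.png",[],(140,110,270,230),5)
E
```

```text
27.65 [652.77  28.56  96.23] psi 33.9 tilt [0.0446 0.031 ] F [1.34 3.11 3.89] T [0.818 0.17  0.02 ] 22.31532987337208
```

View pics/side10c.png

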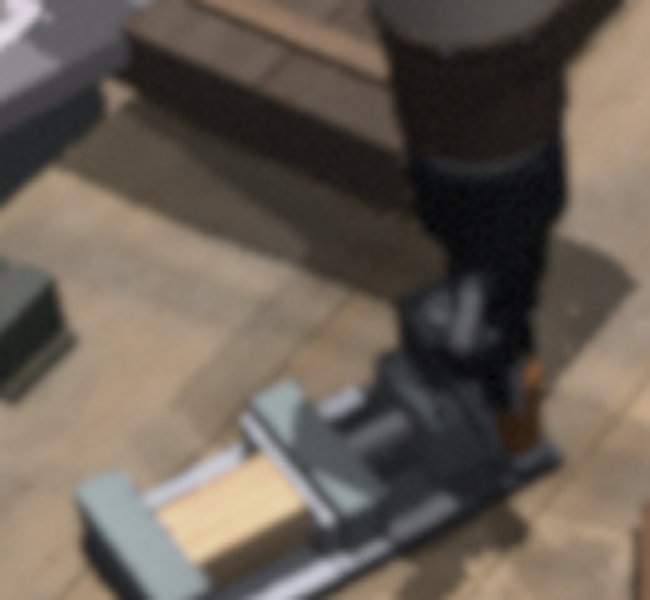

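Emit:
jog_arm --rows '[[[1.35,-0.98,-0.07],[0,0,0],1.5],[[1.53,-0.68,-0.08],[0,0,0],1.5],[[1.64,-0.35,-0.08],[0,0,0],1.5]]'

```text
clock: 28.08
position: [626.2, -15.6, 96.5]
ee_rot: [-0.291, 0.956, 0.007, 0.026]
contact_force: [3.4, 0.0, 4.4]
gripper_width: 22.8
```

```bash
python3 st.py
```

```text
28.075 [626.18 -15.64  96.49] psi 33.85 tilt [0.0458 0.029 ] F [3.39 0.04 4.38] T [ 0.188 -0.799 -0.014] 22.783800750451892
```

Emit:
jog_arm --rows '[[[1.67,0,-0.08],[0,0,0],1.5],[[1.64,0.35,-0.08],[0,0,0],1.5],[[1.53,0.68,-0.08],[0,0,0],1.5]]'

```text
clock: 28.45
position: [579.0, -35.1, 96.2]
ee_rot: [-0.291, 0.956, 0.007, 0.025]
contact_force: [2.7, -1.1, 3.5]
gripper_width: 22.3
```

```bash
python3 st.py
```

```text
28.45 [578.96 -35.06  96.23] psi 33.82 tilt [0.044  0.0275] F [ 2.72 -1.13  3.46] T [-0.574 -0.943 -0.071] 22.263903487571902
```

Emit:
jog_arm --rows '[[[1.35,0.98,-0.07],[0,0,0],1.5],[[1.12,1.24,-0.06],[0,0,0],1.5]]'

```text
clock: 28.7
position: [549.5, -30.8, 97.2]
ee_rot: [-0.291, 0.956, 0.005, 0.029]
contact_force: [20.1, -12.8, -4.2]
gripper_width: 22.5
```

```bash
python3 st.py
```

```text
28.7 [549.49 -30.8   97.19] psi 33.9 tilt [0.0521 0.0264] F [ 20.09 -12.83  -4.15] T [-4.776 -6.083 -0.531] 22.456143752382108
```

Emit:
jog_arm --rows '[[[0.84,1.45,-0.04],[0,0,0],1.5],[[0.52,1.59,-0.03],[0,0,0],1.5]]'

```text
clock: 28.95
position: [538.4, -19.8, 104.4]
ee_rot: [-0.295, 0.955, -0.005, 0.043]
contact_force: [56.0, -72.4, -8.5]
gripper_width: 22.3
```

```bash
python3 st.py
```

```text
28.95 [538.39 -19.85 104.36] psi 34.24 tilt [0.0857 0.0156] F [ 56.   -72.37  -8.53] T [-21.416 -15.865  -2.479] 22.282936627877135
```

Emit:
jog_arm --rows '[[[-0.26,-0.8,0.01],[0,0,0],1.5],[[-0.26,-0.79,0.02],[0,0,0],1.5]]'

```text
clock: 29.2
position: [540.7, -25.8, 100.9]
ee_rot: [-0.291, 0.956, 0.003, 0.034]
contact_force: [12.1, -12.2, 6.4]
gripper_width: 22.2
```

```bash
python3 st.py
```

```text
29.2 [540.74 -25.76 100.94] psi 33.86 tilt [0.0631 0.0248] F [ 12.06 -12.19   6.43] T [-3.37  -3.433 -0.373] 22.19367459689418
```

Emit:
jog_arm --rows '[[[-0.42,-0.72,0.02],[0,0,0],1.5],[[0,0,0],[0,0,0],1.5]]'

```text
clock: 29.45
position: [544.8, -28.5, 99.1]
ee_rot: [-0.291, 0.956, 0.004, 0.03]
contact_force: [13.1, -14.9, 4.8]
gripper_width: 22.3
```

```bash
python3 st.py;  python3 - <<'E'
from h import *
for n in("side","top"):
    im=eyes.get_image(n); cv2.imwrite(f"pics/{n}11.png",cv2.cvtColor(im,cv2.COLOR_RGB2BGR))
overlay("side",f"pics/side11.png",f"pics/side11c.png",[],(140,110,270,230),5)
E
```

```text
29.45 [544.75 -28.47  99.09] psi 33.88 tilt [0.0557 0.0251] F [ 13.12 -14.85   4.81] T [-4.412 -3.677 -0.411] 22.283124950943876
```

View pics/side11c.png

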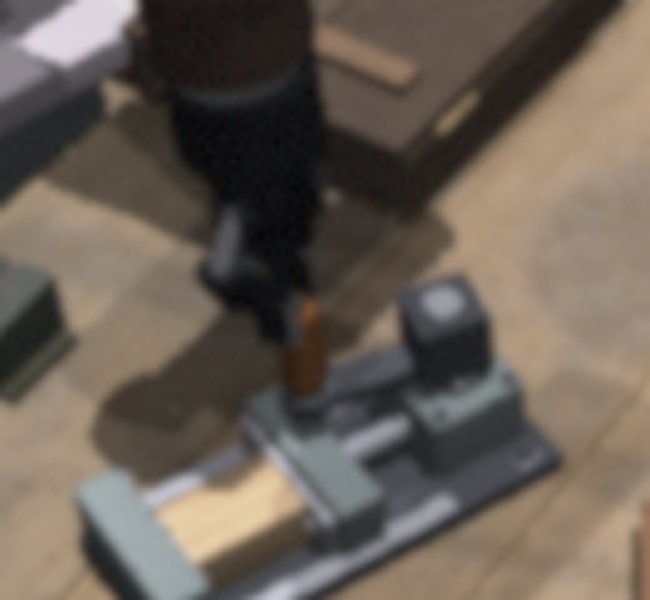

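Emit:
jog_arm --rows '[[[0,0,0],[0,0,0],3.0],[[0,0,0],[0,0,0],4.5],[[0,0,0],[0,0,0],6.0],[[0,0,0],[0,0,0],6.0]]'

```text
clock: 30.05
position: [537.2, -24.9, 94.8]
ee_rot: [-0.291, 0.956, 0.008, 0.023]
contact_force: [1.0, -0.2, -0.6]
gripper_width: 59.9
```

```bash
python3 st.py
```

```text
30.05 [537.19 -24.92  94.78] psi 33.82 tilt [0.0392 0.029 ] F [ 1.03 -0.18 -0.63] T [-0.084  0.063 -0.031] 59.910161475340345
```

Emit:
jog_arm --rows '[[[0,0,-2],[0,0,0],6.0],[[0,0,-4],[0,0,0],6.0],[[0,0,-4],[0,3,0],6.0],[[3,3,-2],[0,0,0],6.0],[[4,4,0],[0,0,0],6.0],[[0,0,0],[0,0,0],6.0]]'

```text
clock: 30.8
position: [433.3, -8.4, 215.4]
ee_rot: [-0.292, 0.956, 0.001, -0.001]
contact_force: [0.0, -0.1, -0.1]
gripper_width: 60.2
```

```bash
python3 st.py;  python3 - <<'E'
from h import *
for n in("side","top"):
    im=eyes.get_image(n); cv2.imwrite(f"pics/{n}12.png",cv2.cvtColor(im,cv2.COLOR_RGB2BGR))
overlay("side",f"pics/side12.png",f"pics/side12c.png",[(crank_pts(575.4,46.3,np.radians(-114),70),(0,0,255))],(150,130,260,230),6)
overlay("top",f"pics/top12.png",f"pics/top12c.png",[],(240,170,350,250),6)
E
```

```text
30.8 [433.34  -8.42 215.36] psi 33.96 tilt [-0.0028  0.0007] F [ 0.03 -0.06 -0.15] T [-0.021 -0.067  0.005] 60.208534538533975
```

View pics/side12c.png

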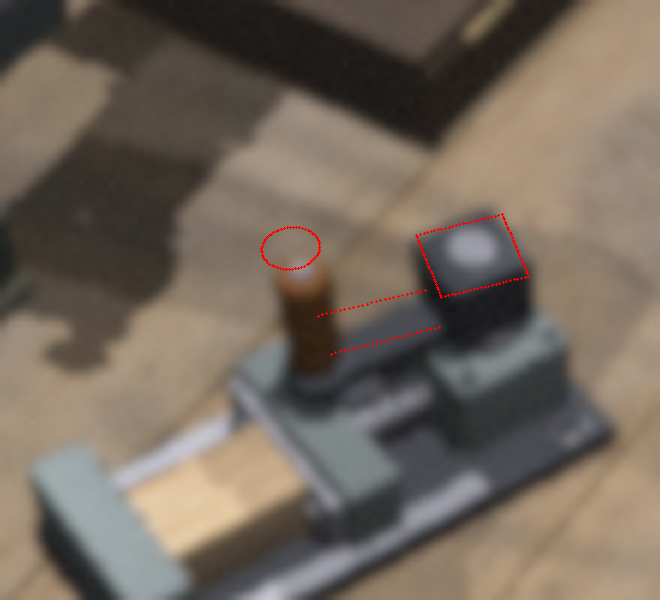

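View pics/top12c.png

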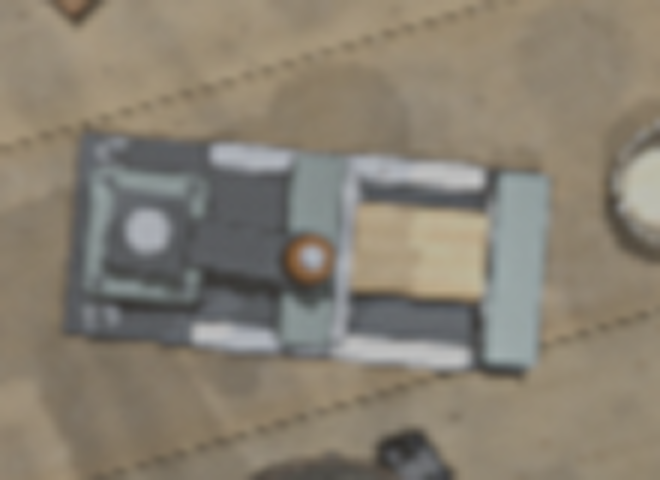

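Run:
```python
from h import *
hb=ray_at_z("top",(264.0,208.0),110); hs=ray_at_z("side",(150+473/6-.5,130+248/6-.5),110)
pn=ray_at_z("top",(240+311/6-.5,170+257/6-.5),135); ps=ray_at_z("side",(150+303/6-.5,130+270/6-.5),135)
print(hb,hs,pn,ps,"ang",np.degrees(np.arctan2(*(pn-hb)[::-1])),np.degrees(np.arctan2(*(ps-hs)[::-1])),np.hypot(*(pn-hb)),np.hypot(*(ps-hs)))
# jaw travel: jaw block top edge in top0 vs top12
def show(f):
    im=cv2.imread(f); cv2.imwrite(f.replace(".png","j.png"),cv2.resize(im[190:240,245:340],None,fx=8,fy=8,interpolation=cv2.INTER_CUBIC))
show("pics/top0.png");show("pics/top12.png")
```

```text
[577.78353745  46.83294849] [572.05704852  49.52537893] [561.75149618 -32.1881206 ] [551.3202302  -27.46926556] ang -101.46868132584562 -105.073685697597 80.63098479063846 79.73826505286844
```

View pics/top0j.png

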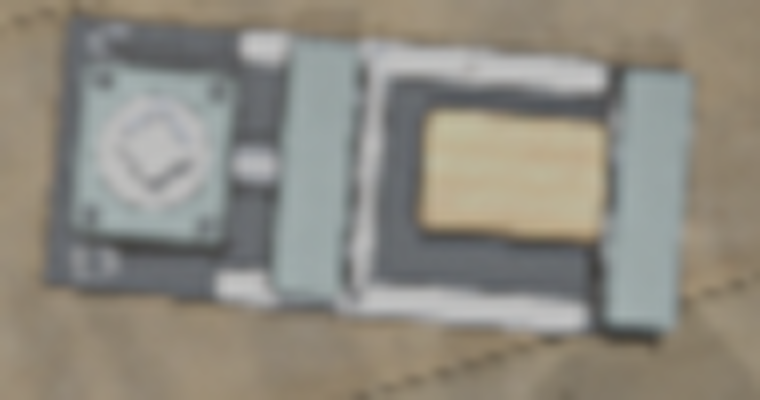

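View pics/top12j.png

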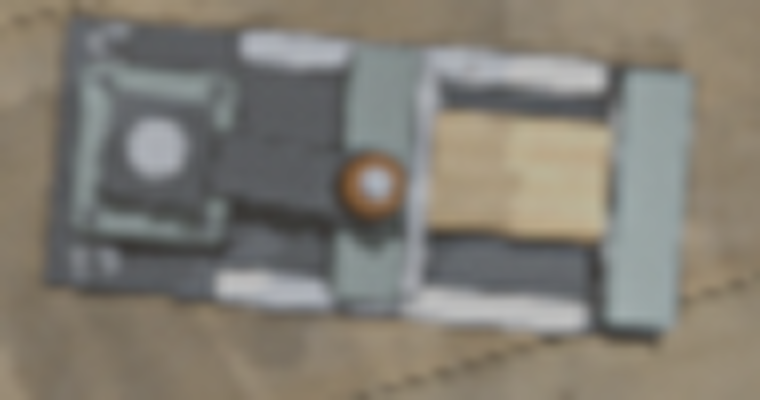

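Emit:
jog_arm --rows '[[[2,0,-3],[0,0,0],6.0],[[0,0,0],[0,0,0],6.0],[[0,0,0],[0,0,0],6.0],[[0,0,0],[0,0,0],6.0]]'

```text
clock: 31.4
position: [421.4, -19.6, 244.8]
ee_rot: [-0.291, 0.957, 0.0, -0.001]
contact_force: [0.8, 0.8, 0.6]
gripper_width: 59.9
```

Run:
```python
from h import *
for n in("side","top"):
    im=eyes.get_image(n); cv2.imwrite(f"pics/{n}13.png",cv2.cvtColor(im,cv2.COLOR_RGB2BGR))
    for t in ("cup","sanding_block","blank","crank_grip","crank_hub"):
        print(n,t,[(round(d["conf"],2),round(d["position"][0]*512,1),round(d["position"][1]*384,1)) for d in nets.boxes_of(n,t)[:1]])
a=cv2.imread("pics/side12.png");b=cv2.imread("pics/side13.png")
d=cv2.absdiff(a,b).max(2); print("crank/press region diff",d[160:230,190:250].max(),d[160:230,190:250].mean())
overlay("side","pics/side13.png","pics/side13c.png",[],(150,130,260,230),6)
s,R,y=state(); print(s["clock"],s["position"],s["contact_force"])
```

```text
side cup [(0.91, 151.2, 248.0)]
side sanding_block [(0.62, 276.4, 224.5)]
side blank [(0.59, 244.3, 250.5)]
side crank_grip [(0.88, 216.7, 181.2)]
side crank_hub []
top cup [(0.58, 351.4, 197.8)]
top sanding_block [(0.73, 294.4, 156.1)]
top blank [(0.56, 293.3, 154.2)]
top crank_grip [(0.9, 271.7, 211.8)]
top crank_hub [(0.66, 275.7, 208.2)]
crank/press region diff 38 2.448809523809524
32.0 [421.34600811 -19.6232919  245.85709799] [-0.11430018 -0.09324893 -0.67666474]
```

View pics/side13c.png

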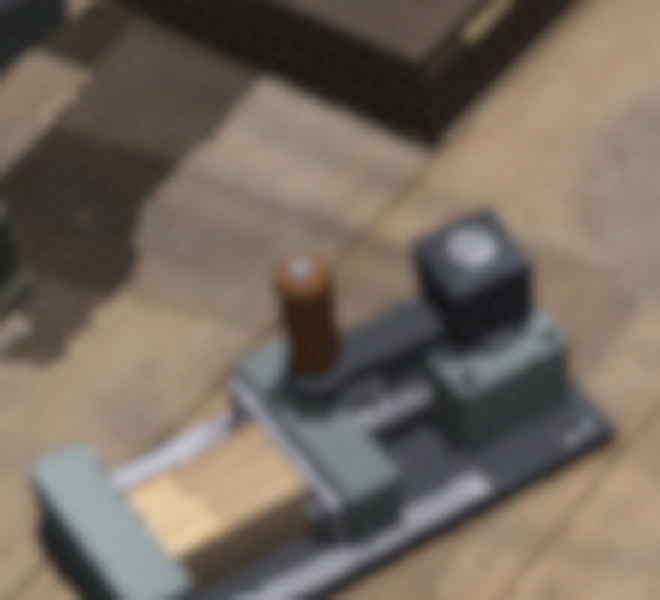

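Run:
```python
from h import *
print(tri((150+472/6-.5,130+246/6-.5),(264.0,208.0)), "expect z 110 + bias ~5 (shaft top read 98.5 for 94, collar 75.2 for 70)")
print(arm.job_done())
```

```text
(array([576.899969  ,  46.17892806, 117.50857361]), array([ 0.27052824, -0.02387551,  0.24850034,  0.17452173])) expect z 110 + bias ~5 (shaft top read 98.5 for 94, collar 75.2 for 70)
the job is handed in; nothing more can be done
None
```

I put the crank on the square shaft and wound it about 2.4 turns clockwise by its grip to the hard stop. I then let go, moved the arm clear and handed the job in. No verdict was reported. The clock stood at about 32 s of the 72 allowed.

**Fitting:** The crank rested on top of the square at first. After a small sideways correction and a turn to about 40° it dropped in and slid down freely. It met the collar with the crank's underside about 70 mm above the bench.

**Winding:** Resistance stayed at a few newtons until about 860°, then rose steeply.
- I had already queued the next move when the stop was met. The wrist force reached about 92 N at the end of that move, under the 120 N limit. I backed off and released.
- The measured jaw travel, about 23 mm, fits the stop.

**Last checks**
- **Bystanders:** The cup, sanding block and blank showed in the same places in the side view. In the top view the networks reported the blank's position for the sanding block, so that reading is no check on it.
- **Crank and jaw:** Two pictures 0.6 s apart showed no visible movement. The pad was against the offcut, which lay flat, and the robot touched nothing.
- **Crank angle:** The crank sprang back roughly 7–14° on release. That is 0.2–0.4 mm of jaw travel, inside the 1.5 mm allowed.
- **Crank height:** The crank sags a few degrees towards its grip because of the loose fit. Triangulating its hub top gave 117.5 mm. That is about 2.5 mm higher than expected after the known camera bias of about 5 mm, but still within the 4 mm limit.
- **Pad force:** I could not measure it directly; I infer it from the stop being reached.

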